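Ready the carving bench: blank in the vise, stains in the crate

ROBOT

A 6-joint arm with a two-finger parallel gripper is mounted at the origin on the work surface. World frame = base frame: x ahead of the robot, y to its left, z up, the work surface at z = 0. Lengths are in m, angles in rad, forces in N, time in s.
With the tool pointing down it reaches from about 0.35 to 0.775 m from the base axis. Payload 7.3 kg.
Tool frame: the origin (TCP) lies between the finger pads; the fingertips stand 19 mm ahead of it and the grasp point (between the pads) is the TCP (bot.nose_length is the distance from the TCP to the fingertips, in m); y points along the fingers, z is the direction in which the jaws open and shut, and the axes are right-handed (so a half turn about y gives the same grasp; the last joint's range is limited). The gripper opens to 92 mm and grips with 3 to 60 N. Pads are 19 mm wide; open, the fingers measure 130 mm over their backs; the gripper's body (75 mm by 190 mm) begins 47 mm behind the grasp point.
Start: joints at [1.109, 0.342, 1.524, -0, 1.275, -0.146], TCP at [0.163, 0.499, 0.246] pointing down, gripper open.
Joint ranges: [-2.53, 2.53], [-0.77, 2.02], [0.04, 2.7], [-1, 4.14], [0.28, 2.66], [-3.11, 3.11]. Speed limits (rad/s): [2.57, 2.57, 3.14, 3.14, 3.14, 3.14].

INTERFACE

Orientations are given as a unit quaternion [x, y, z, w].
In Python, from workcell import bot gives the robot as it stands.
- The arm moves only by the tool play_rows, never from a script. Its argument "motion" is a list of rows, each an object with "dr": the turn, a rotation vector about the world's x, y, z in units of 2 rad (1.0 is 2 rad), a list of three; "linear": the shift along the world's x, y, z in units of 0.3 m (1.0 is 0.3 m), a list of three; "grip": the closure, from 0 (fully open) to 1 (shut). In form: [{"dr": [rx, ry, rz], "linear": [x, y, z], "grip": grip}, ...]. A call has 1 to 12 rows; each row is the pose to reach, as a shift and turn from the pose commanded when the call began; what a row does not reach only later rows make up. A row lasts 1/12 s, in which the tool goes at most 41.7 mm and 7.16 degrees, less where a joint would pass 70% of its speed; a pose out of reach is approached as far as the arm can. A call with a number of a shift or a turn outside -1 to 1 is refused whole. A call with a gripper value outside its range is refused whole. The fingers move at their own pace and stop on an object; the grip force is fixed at half the most. Time passes only in rows, so rows that repeat a pose let the fingers close. It gives the time, the measured TCP pose, the force and the opening at its end, in the units of the state.
- bot.sense(): the state, without advancing time (a new reading comes with each control period).
- bot.camera(name): name is "scene" or "top"; returns the picture (420x560x3 uint8, red, green, blue); there is no depth.
- bot.camera_info(name): a dict with "fx", "fy", "cx", "cy" (pixels), "R" (3x3) and "t" (3): a world point X has camera coordinates R X + t. Camera axes: x right, y down, z forward; pixel columns grow to the right and rows downward; lengths in m; the calibration is good to about 2 mm. A picture is of the moment at which its call begins. camera_info takes no time and is no camera call.
- bot.job_done(): hands the job in, once; it reports no verdict.
The state is a dict: "time": time; "joint_positions": joint angles; "dq": joint speeds; "joint_torque": joint torques, N m; "position": TCP position; "tool_rot": TCP orientation; "wrist_force": force on the tool from outside, world axes, zero at the start; "torque": the same for the moment, N m; "gripper_width": finger opening in m.
Only numpy, scipy, OpenCV 4.12 (cv2) and the standard library are available. Lean on these libraries where they do the work, as an engineer would, in place of code of your own. Each camera call takes 0.05 s, during which the arm holds its last target.

TASK

Get the bench ready for carving: set the wooden blank pattern side up on the bed of the vise, between and along the jaws and about central, let go of it, then crank the handle until the jaw holds it tight and square against the fixed jaw. Before or after that, clear away every stain bottle, standing them upright in the divided crate, one to a cell. Leave the mallet, the chisel and the finished panel where they lie.

Things in the scene. Friction and masses are not known exactly. Their poses are not given: they have to be found in the camera images.
- vise: blue bench vise on a wooden riser, fixed to the bench. Origin on the bench under the fixed jaw's face; x along the screw from the red crank handle towards the fixed jaw (about world +y, within 9 degrees), y along the jaws, z up. Bed top 85 mm up, 80 mm wide. Jaws 100 mm wide, tops 115 mm up. Fixed jaw x = 0 to 38 mm. Screw axis at y = 0, z = 100 mm
- vise_seat (a point): point on the vise's bed top, at vise x = -20 mm, mid-width of the jaws; axes as the vise. The centre of the blank's underside is here when it is clamped centrally
- vise_jaw (a joint): slide of the moving jaw (block 38 mm thick, on the crank side), m; 0 = fully open, 84 mm between the jaw faces; grows as it closes: gap = 84 mm - value. Starts 68 to 84 mm open; about 0.044 when it has met the blank
- crank (a joint): vise crank angle a, rad, over all turns; grows clockwise seen from the handle's end (looking along vise +x), closing the jaw 10 mm a turn, up to 4.4 turns. Handle axis at vise y = -45 sin(a), z = 100 + 45 cos(a) mm: above the screw at 0. About 4 to 5 N at the handle turns it, 5 to 10 N more tighten it; it keeps its grip (to about 60 N at the jaw) when let go
- knob_grip (a point): point on the axis of the red crank handle, a free-spinning sleeve 18 mm across, 80 mm long, pointing along vise -x; the point is 50 mm from the crank arm, 30 mm from the free end, at vise x = -234 mm, 45 mm off the screw axis. Can be pinched from above all round its circle, turn after turn, the tool keeping its orientation. Its own axes spin with it
- blank_mid (a point): pale wooden carving blank 160 mm long (its x), 40 mm wide (y), 60 mm high (z), 0.2 to 0.33 kg, white paper pattern and dark carved leaves on top; starts this way up on the bench. The point is its centre, 30 mm above its underside. In the vise its 40 mm width goes between the jaws, its length along them, and it stands 30 mm proud of the jaws
- crate: low plywood crate fixed to the bench, 158 mm (x) by 234 mm (y), 45 mm high; walls, floor and dividers 6 mm; six open square cells 70 mm wide (2 along x, 3 along y). Origin at the centre of its underside
- mallet: bystander: round wooden mallet lying on the bench, 230 mm long; leave alone
- panel: bystander: finished carved wooden panel 120 x 240 x 22 mm lying on the bench; leave alone
- gouge: bystander: wood-handled chisel 230 mm long lying on the bench; leave alone
- bottle0_mid (a point): stain bottle standing upright: amber glass body 48 mm across, with sloping shoulders to 54 mm up, white label; black cylindrical cap 28 mm across, 38 mm tall on top; 92 mm tall in all, 0.11 to 0.21 kg. The point is its centre, 46 mm above its underside; z up the bottle. Grasp it by the cap. May be absent
- bottle1_mid (a point): stain bottle standing upright: red body 48 mm across, with sloping shoulders to 54 mm up, white label; black cylindrical cap 28 mm across, 38 mm tall on top; 92 mm tall in all, 0.11 to 0.21 kg. The point is its centre, 46 mm above its underside; z up the bottle. Grasp it by the cap. May be absent
- bottle2_mid (a point): stain bottle standing upright: brown body 48 mm across, with sloping shoulders to 54 mm up, white label; black cylindrical cap 28 mm across, 38 mm tall on top; 92 mm tall in all, 0.11 to 0.21 kg. The point is its centre, 46 mm above its underside; z up the bottle. Grasp it by the cap. May be absent
- bottle3_mid (a point): stain bottle standing upright: green body 48 mm across, with sloping shoulders to 54 mm up, white label; black cylindrical cap 28 mm across, 38 mm tall on top; 92 mm tall in all, 0.11 to 0.21 kg. The point is its centre, 46 mm above its underside; z up the bottle. Grasp it by the cap. May be absent
- bottle4_mid (a point): stain bottle standing upright: yellow body 48 mm across, with sloping shoulders to 54 mm up, white label; black cylindrical cap 28 mm across, 38 mm tall on top; 92 mm tall in all, 0.11 to 0.21 kg. The point is its centre, 46 mm above its underside; z up the bottle. Grasp it by the cap. May be absent
- cell0 (a point): centre of the floor of cell 0 of the crate, 6 mm above the bench; the axes are the crate's
- cell1 (a point): centre of the floor of cell 1 of the crate, 6 mm above the bench; the axes are the crate's
- cell2 (a point): centre of the floor of cell 2 of the crate, 6 mm above the bench; the axes are the crate's
- cell3 (a point): centre of the floor of cell 3 of the crate, 6 mm above the bench; the axes are the crate's
- cell4 (a point): centre of the floor of cell 4 of the crate, 6 mm above the bench; the axes are the crate's
- cell5 (a point): centre of the floor of cell 5 of the crate, 6 mm above the bench; the axes are the crate's

How it is judged:
By the outcome, as a careful person would: the job done as asked, in the order asked, and still so for the second after the job is handed in, with the robot touching nothing.
Of bottle0, bottle1, bottle2, bottle3, bottle4 only 3 to 5 are there at a start; the rules pass over those that are not, and their reading is None.
At some moment in a run one of bottle0, bottle1, bottle2, bottle3, bottle4 may be knocked a few centimetres aside while the robot is not near it.
Once in a run the grip may slacken for a moment while it holds something.
It also fails if it takes over 192 s, if anything falls off the work surface, if the arm or the gripper's body presses on something with over 40 N, if the wrist force passes 120 N, or if a joint passes its speed limit or range.

## Working session

There is one attempt and no reset: what is moved stays moved. The work goes in short steps, Python scripts to look and compute and a tool call to move; the robot and the scene stay as the last step left them, time stands still between calls to the robot, and variables do not carry over. Pictures are saved under pics/ and viewed, and the job is handed in when it is done.

Besides the shell and the picture viewer there is one more tool, called in YAML: its name, and indented under it one key for each argument. play_rows: Moves the arm, as the interface text tells. Its arguments: {"type":"object","properties":{"motion":{"type":"array","items":{"type":"object","properties":{"dr":{"type":"array","items":{"type":"number","minimum":-1,"maximum":1}},"linear":{"type":"array","items":{"type":"number","minimum":-1,"maximum":1}},"grip":{"type":"number"}}}}},"required":["motion"]}

```bash
ls; mkdir -p pics; python3 - <<'E'
from workcell import bot
import cv2
print(bot.sense())
for n in("scene","top"):
    im=bot.camera(n); cv2.imwrite(f"pics/{n}0.png",im[:,:,::-1]); print(n,bot.camera_info(n))
E
```

```text
pics
{'time': 0.0, 'joint_positions': array([ 1.10900576e+00,  3.42717823e-01,  1.52505867e+00, -1.92450690e-05,
        1.27540848e+00, -1.46032520e-01]), 'dq': array([-0.0003985 , -0.00062287, -0.00047532,  0.00100407,  0.00083354,
       -0.00031915]), 'joint_torque': array([-7.42111320e-05, -4.31220067e+01, -2.44230366e+01,  7.18578673e-02,
        5.58520469e-02, -1.14276377e-04]), 'position': array([0.16285174, 0.49868162, 0.24503296]), 'tool_rot': array([ 0.69885169, -0.1113344 ,  0.11100987, -0.69777345]), 'wrist_force': array([0.31258807, 0.49337284, 0.32803818]), 'torque': array([-0.01283785,  0.05598432,  0.04083242]), 'gripper_width': 0.09190256197804414}
scene {'fx': 386.8056211522388, 'fy': 386.8056211522388, 'cx': 282.95954187411076, 'cy': 208.85160426701225, 'R': array([[-0.1372187 ,  0.99033399, -0.02023887],
       [ 0.54084953,  0.05779019, -0.83913174],
       [-0.82985108, -0.12609075, -0.54355157]]), 't': array([ 0.03305755, -0.21592017,  1.79137274])}
top {'fx': 416.6482663947094, 'fy': 416.6482663947094, 'cx': 279.726260419988, 'cy': 207.80131509165548, 'R': array([[-0.00504428, -0.99995662,  0.00783085],
       [-0.9935332 ,  0.0041233 , -0.11346712],
       [ 0.11342991, -0.00835257, -0.99351089]]), 't': array([0.05111584, 0.6233106 , 1.05056764])}
```

View pics/scene0.png

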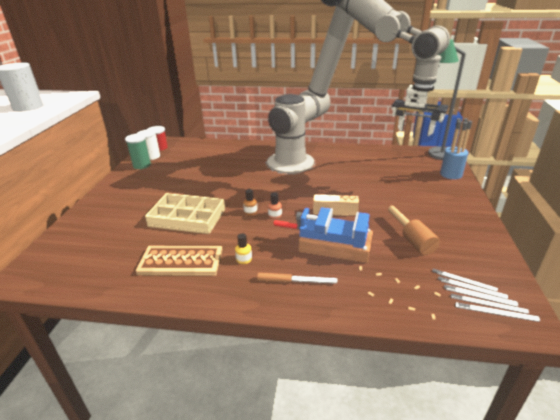

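View pics/top0.png

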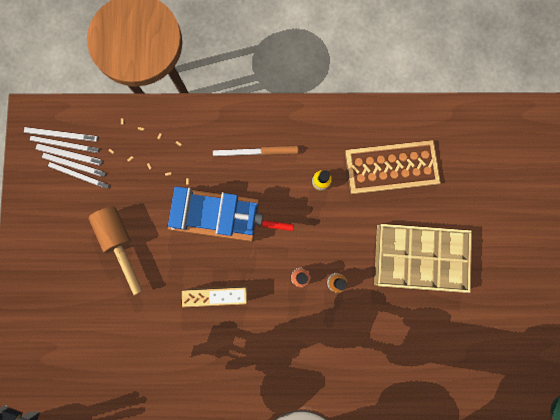

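```bash
cat > h.py <<'E'
import numpy as np,cv2
from workcell import bot
def ray(n,u,v):
    c=bot.camera_info(n);R=np.array(c["R"]);t=np.array(c["t"])
    d=R.T@np.array([(u-c["cx"])/c["fx"],(v-c["cy"])/c["fy"],1.]);return -R.T@t,d
def pl(n,u,v,z):
    o,d=ray(n,u,v);return (o+d*(z-o[2])/d[2])
def proj(n,X):
    c=bot.camera_info(n);p=np.array(c["R"])@np.array(X)+c["t"]
    return p[0]/p[2]*c["fx"]+c["cx"],p[1]/p[2]*c["fy"]+c["cy"]
def tri(u1,v1,u2,v2):
    o1,d1=ray("top",u1,v1);o2,d2=ray("scene",u2,v2)
    d1=d1/np.linalg.norm(d1);d2=d2/np.linalg.norm(d2)
    A=np.stack([d1,-d2],1);s=np.linalg.lstsq(A,o2-o1,rcond=None)[0]
    p,q=o1+s[0]*d1,o2+s[1]*d2
    return (p+q)/2,np.linalg.norm(p-q)
def crop(src,dst,x0,y0,w,h,k):
    im=cv2.imread(src)[y0:y0+h,x0:x0+w];im=cv2.resize(im,None,fx=k,fy=k,interpolation=cv2.INTER_CUBIC)
    for i in range(0,w,10):
        cv2.putText(im,str(x0+i) if i%20==0 else "",(i*k,8),0,.3,(0,255,0),1);cv2.line(im,(i*k,10),(i*k,15),(0,255,0),1)
    for j in range(0,h,10):
        cv2.putText(im,str(y0+j),(0,j*k+4),0,.3,(0,255,0),1)
    cv2.imwrite(dst,im)
E
python3 -c "
from h import *
crop('pics/top0.png','pics/c1.png',160,170,150,140,5)
crop('pics/top0.png','pics/c2.png',280,160,200,140,4)
crop('pics/scene0.png','pics/c3.png',230,180,150,90,5)
"
```

```text
(no output)
```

View pics/c1.png

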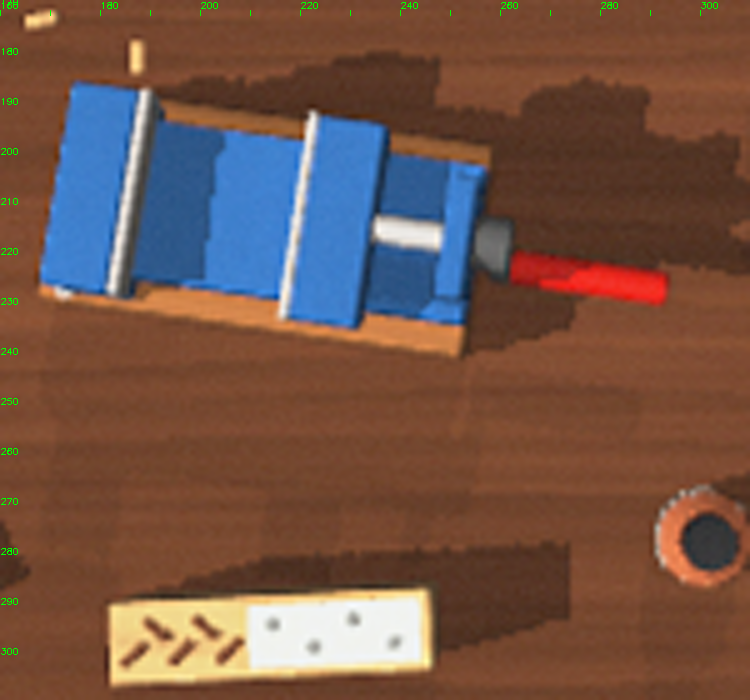

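View pics/c2.png

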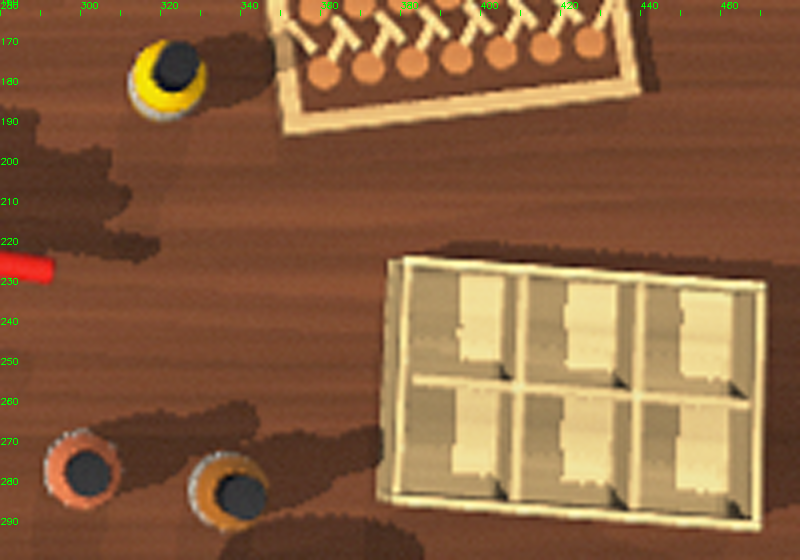

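View pics/c3.png

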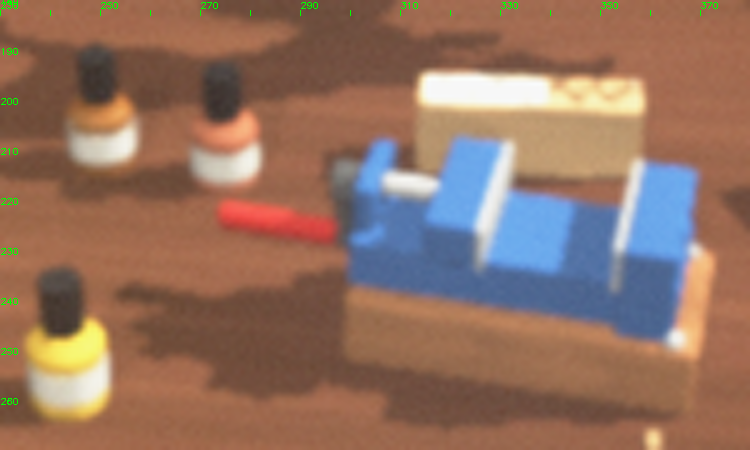

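```bash
cat > m.py <<'E'
from h import *
np.set_printoptions(precision=4,suppress=True)
P=lambda u,v,z:pl("top",u,v,z)
print("fixed far corners",P(174.5,186.5,.115),P(168,227.5,.115))
print("fixed face edge", P(190,188,.115),P(184,229,.115))
print("moving face", P(221.5,192,.115),P(216,233.5,.115)," back",P(237.3,195,.115),P(231.8,235,.115))
print("blank top",[P(*q,.06) for q in((181.8,290.5),(245.5,287.5),(246.5,303.3),(182,306.8))])
print("caps",[P(*q,.092) for q in((302,278),(340,283.5),(323.2,176))])
print("tri caps amber",tri(340,283.5,249,191.5),"red",tri(302,278,273.5,195),"yel",tri(323.2,176,241.5,235.5))
print("knob ends", tri(293,228,274,221),tri(262,223.5,297,226))
print("crate top",[P(*q,.045) for q in((380.5,224.5),(471,231),(470,291.5),(377,284.5))])
E
python3 m.py
```

```text
fixed far corners [0.6674 0.3036 0.115 ] [0.5681 0.3168 0.115 ]
fixed face edge [0.6636 0.266  0.115 ] [0.5643 0.2785 0.115 ]
moving face [0.6535 0.1897 0.115 ] [0.5532 0.2018 0.115 ]  back [0.646  0.1514 0.115 ] [0.5494 0.164  0.115 ]
blank top [array([0.4148, 0.2929, 0.06  ]), array([0.4213, 0.1347, 0.06  ]), array([0.3827, 0.1321, 0.06  ]), array([0.3751, 0.2915, 0.06  ])]
caps [array([ 0.4456, -0.0044,  0.092 ]), array([ 0.432 , -0.0963,  0.092 ]), array([ 0.6964, -0.0601,  0.092 ])]
tri caps amber (array([ 0.4317, -0.0962,  0.089 ]), np.float64(0.0011629103443744442)) red (array([ 0.4453, -0.0042,  0.0881]), np.float64(0.000812062989230087)) yel (array([ 0.6967, -0.0609,  0.0913]), np.float64(0.0016112122678565743))
knob ends (array([0.5688, 0.0159, 0.0624]), np.float64(0.0015020016651543695)) (array([0.581 , 0.0942, 0.0567]), np.float64(0.0010039766681417493))
crate top [array([ 0.5781, -0.211 ,  0.045 ]), array([ 0.5602, -0.444 ,  0.045 ]), array([ 0.407 , -0.4327,  0.045 ]), array([ 0.4258, -0.1972,  0.045 ])]
```

```bash
cat > st.py <<'E'
from h import *
from scipy.spatial.transform import Rotation as R
np.set_printoptions(precision=4,suppress=True)
s=bot.sense();M=R.from_quat(s["tool_rot"]).as_matrix()
print("t",round(s["time"],2),"p",s["position"],"F",s["wrist_force"],"w",s["gripper_width"],"q",s["joint_positions"])
print("y",M[:,1],"z",M[:,2],"yaw z deg",np.degrees(np.arctan2(M[1,2],M[0,2])))
E
python3 st.py
```

```text
t 0.1 p [0.1629 0.4988 0.2451] F [1.1783 0.6627 0.3563] w 0.09149976953179605 q [ 1.109   0.3426  1.5249  0.      1.2754 -0.146 ]
y [-0.0006 -0.0012 -1.    ] z [ 0.3106  0.9505 -0.0013] yaw z deg 71.90469038165035
```

play_rows:
  motion:
    - {"dr": [0,0,0.118],"linear": [0.467,-0.833,-0.25],"grip": 0.35}
    - {"dr": [0,0,0.118],"linear": [0.467,-0.833,-0.25],"grip": 0.35}
    - {"dr": [0,0,0.118],"linear": [0.467,-0.833,-0.25],"grip": 0.35}
    - {"dr": [0,0,0.118],"linear": [0.467,-0.833,-0.25],"grip": 0.35}
    - {"dr": [0,0,0.118],"linear": [0.467,-0.833,-0.25],"grip": 0.35}
    - {"dr": [0,0,0.118],"linear": [0.467,-0.833,-0.25],"grip": 0.35}
    - {"dr": [0,0,0.118],"linear": [0.467,-0.833,-0.25],"grip": 0.35}
    - {"dr": [0,0,0.118],"linear": [0.467,-0.833,-0.25],"grip": 0.35}

```text
time: 0.77
position: [0.3042, 0.2447, 0.1693]
tool_rot: [0.707, -0.03, 0.029, -0.706]
wrist_force: [0.2, 0.5, -0.4]
gripper_width: 0.0596
```

```bash
python3 st.py
```

```text
t 0.77 p [0.3042 0.2447 0.1693] F [ 0.1784  0.5479 -0.3922] w 0.05956880672798822 q [ 0.4817  0.1904  1.9764 -0.0018  0.9777 -1.0044]
y [-0.0019 -0.0027 -1.    ] z [ 0.0836  0.9965 -0.0028] yaw z deg 85.2038070747334
```

play_rows:
  motion:
    - {"dr": [0,0,0],"linear": [0.474,-0.845,-0.07],"grip": 0.35}
    - {"dr": [0,0,0],"linear": [0.474,-0.845,-0.07],"grip": 0.35}
    - {"dr": [0,0,0],"linear": [0.474,-0.845,-0.07],"grip": 0.35}
    - {"dr": [0,0,0],"linear": [0.474,-0.845,-0.07],"grip": 0.35}
    - {"dr": [0,0,0],"linear": [0.474,-0.845,-0.07],"grip": 0.35}
    - {"dr": [0,0,0],"linear": [0.474,-0.845,-0.07],"grip": 0.35}
    - {"dr": [0,0,0],"linear": [0.474,-0.845,-0.07],"grip": 0.35}
    - {"dr": [0,0,0],"linear": [0.474,-0.845,-0.07],"grip": 0.35}
    - {"dr": [0,0,0],"linear": [0.474,-0.845,-0.07],"grip": 0.35}

```text
time: 1.52
position: [0.4458, -0.0058, 0.1492]
tool_rot: [-0.706, 0.03, -0.029, 0.707]
wrist_force: [0.3, 0.2, 0.4]
gripper_width: 0.0597
```

```bash
python3 - <<'E'
from h import *
for n in("scene","top"):
    im=bot.camera(n); cv2.imwrite(f"pics/{n}1.png",im[:,:,::-1])
print(proj("top",[.4454,-.0043,.15]))
E
python3 st.py
```

```text
(np.float64(303.507567868812), np.float64(279.46138580856507))
t 1.62 p [ 0.4447 -0.0037  0.1494] F [-1.3439  0.6532  0.3279] w 0.059898247307526825 q [-0.1813  0.3106  1.873   0.0005  0.9595 -1.6723]
y [-0.0014  0.0007 -1.    ] z [0.08   0.9968 0.0006] yaw z deg 85.4130141249604
```

View pics/scene1.png

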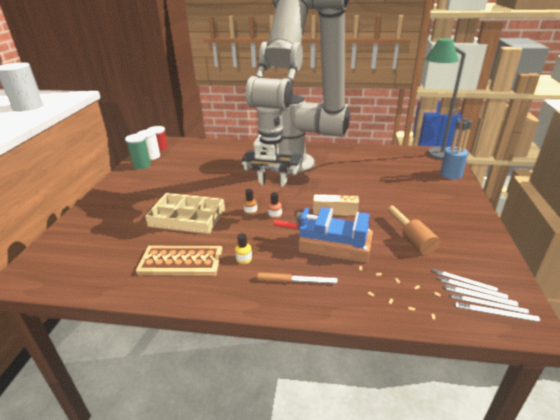

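View pics/top1.png

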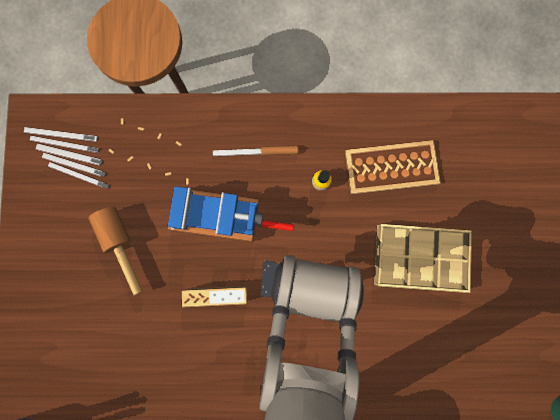

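play_rows:
  motion:
    - {"dr": [0,0,0],"linear": [0,0,-0.12],"grip": 0.35}
    - {"dr": [0,0,0],"linear": [0,0,-0.24],"grip": 0.35}
    - {"dr": [0,0,0],"linear": [0,0,-0.24],"grip": 0.35}
    - {"dr": [0,0,0],"linear": [0,0,-0.24],"grip": 0.8}
    - {"dr": [0,0,0],"linear": [0,0,-0.24],"grip": 1}
    - {"dr": [0,0,0],"linear": [0,0,-0.24],"grip": 1}
    - {"dr": [0,0,0],"linear": [0,0,-0.24],"grip": 1}
    - {"dr": [0,0,0],"linear": [0,0,-0.24],"grip": 1}
    - {"dr": [0,0,0],"linear": [0,0,-0.24],"grip": 1}
    - {"dr": [0,0,0],"linear": [0,0,-0.24],"grip": 1}

```text
time: 2.45
position: [0.446, -0.0044, 0.0787]
tool_rot: [-0.707, 0.027, -0.029, 0.707]
wrist_force: [-0.3, 2.1, 7.8]
gripper_width: 0.0273
```

play_rows:
  motion:
    - {"dr": [0,0,0],"linear": [0,0,0.12],"grip": 1}
    - {"dr": [0,0,0],"linear": [0,0,0.25],"grip": 1}
    - {"dr": [0,0,0],"linear": [0,0,0.38],"grip": 1}
    - {"dr": [0,0,0],"linear": [0.01,-0.08,0.39],"grip": 1}
    - {"dr": [0,0,0],"linear": [0.02,-0.2,0.39],"grip": 1}
    - {"dr": [0,0,0],"linear": [0.03,-0.32,0.39],"grip": 1}
    - {"dr": [0,0,0],"linear": [0.04,-0.45,0.39],"grip": 1}
    - {"dr": [0,0,0],"linear": [0.05,-0.58,0.39],"grip": 1}
    - {"dr": [0,0,0],"linear": [0.052,-0.7,0.35],"grip": 1}
    - {"dr": [0,0,0],"linear": [0.052,-0.78,0.3],"grip": 1}
    - {"dr": [0,0,0],"linear": [0.052,-0.794,0.25],"grip": 1}
    - {"dr": [0,0,0],"linear": [0.052,-0.794,0.22],"grip": 1}

```text
time: 3.45
position: [0.4598, -0.244, 0.1419]
tool_rot: [-0.706, 0.03, -0.029, 0.707]
wrist_force: [0.2, 0.8, -1.7]
gripper_width: 0.0272
```

```bash
cat > snap.py <<'E'
import sys
from h import *
k=sys.argv[1]
for n in("scene","top"):
    cv2.imwrite(f"pics/{n}{k}.png",bot.camera(n)[:,:,::-1])
a=cv2.imread(f"pics/scene{k}.png");b=cv2.imread(f"pics/top{k}.png")
E
python3 snap.py 2; python3 st.py; python3 -c "
from h import *
crop('pics/scene2.png','pics/c4.png',130,120,160,130,5)"
```

```text
t 3.55 p [ 0.4596 -0.2416  0.142 ] F [ 0.3675  0.195  -1.2337] w 0.027431536331023004 q [-0.6318  0.4425  1.6825  0.0004  1.0214 -2.1223]
y [-0.0037  0.0031 -1.    ] z [0.0804 0.9968 0.0028] yaw z deg 85.38593537158768
```

View pics/c4.png

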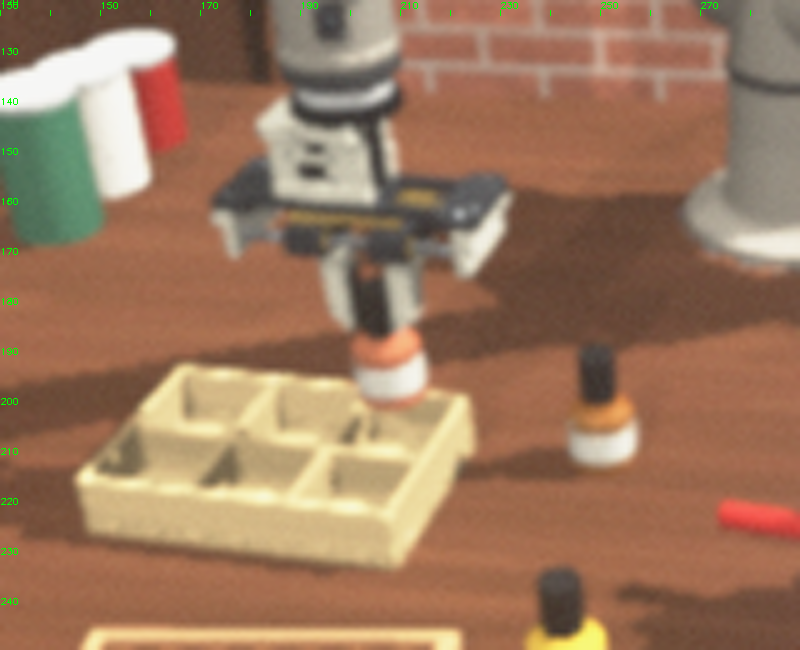

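play_rows:
  motion:
    - {"dr": [0,0,0],"linear": [0.003,0,-0.07],"grip": 1}
    - {"dr": [0,0,0],"linear": [0.003,0,-0.13],"grip": 1}
    - {"dr": [0,0,0],"linear": [0.003,0,-0.17],"grip": 1}
    - {"dr": [0,0,0],"linear": [0.003,0,-0.192],"grip": 1}
    - {"dr": [0,0,0],"linear": [0.003,0,-0.192],"grip": 1}
    - {"dr": [0,0,0],"linear": [0.003,0,-0.192],"grip": 0.35}
    - {"dr": [0,0,0],"linear": [0.003,0,-0.192],"grip": 0.35}
    - {"dr": [0,0,0],"linear": [0.003,0,-0.192],"grip": 0.35}
    - {"dr": [0,0,0],"linear": [0.003,0,-0.192],"grip": 0.35}

```text
time: 4.3
position: [0.4623, -0.2428, 0.0871]
tool_rot: [0.707, -0.028, 0.029, -0.706]
wrist_force: [0.1, -0.7, 1.0]
gripper_width: 0.0495
```

play_rows:
  motion:
    - {"dr": [0,0,0],"linear": [0,0,0.12],"grip": 0.35}
    - {"dr": [0,0,0],"linear": [0,0,0.2],"grip": 0.35}
    - {"dr": [0,0,0],"linear": [-0.02,0.12,0.21],"grip": 0.35}
    - {"dr": [0,0,0],"linear": [-0.05,0.25,0.21],"grip": 0.35}
    - {"dr": [0,0,0],"linear": [-0.08,0.38,0.21],"grip": 0.35}
    - {"dr": [0,0,0],"linear": [-0.1,0.487,0.21],"grip": 0.35}
    - {"dr": [0,0,0],"linear": [-0.1,0.487,0.21],"grip": 0.35}

```text
time: 4.88
position: [0.4297, -0.0917, 0.1495]
tool_rot: [-0.706, 0.028, -0.026, 0.707]
wrist_force: [-0.1, 0.4, 0.0]
gripper_width: 0.0596
```

```bash
python3 snap.py 3; python3 st.py; python3 -c "
from h import *
crop('pics/scene3.png','pics/c5.png',130,120,160,145,5)
print(tri(340,283.5,249,191.5))"
```

```text
t 4.98 p [ 0.4321 -0.0957  0.1499] F [ 0.4647 -0.0224  0.152 ] w 0.059670373903705186 q [-0.3915  0.305   1.88   -0.0001  0.9549 -1.8849]
y [ 0.0016 -0.0007 -1.    ] z [ 0.0773  0.997  -0.0006] yaw z deg 85.56875783874327
(array([ 0.43166148, -0.09617602,  0.08901697]), np.float64(0.0011629103443744442))
```

View pics/c5.png

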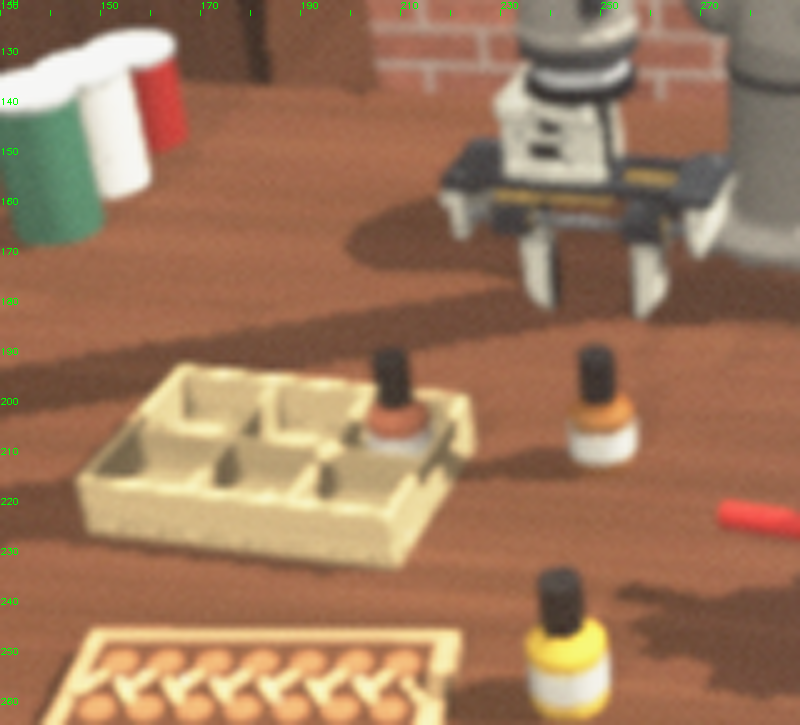

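play_rows:
  motion:
    - {"dr": [0,0,0],"linear": [0,0,-0.12],"grip": 0.35}
    - {"dr": [0,0,0],"linear": [0,0,-0.238],"grip": 0.35}
    - {"dr": [0,0,0],"linear": [0,0,-0.238],"grip": 0.35}
    - {"dr": [0,0,0],"linear": [0,0,-0.238],"grip": 0.7}
    - {"dr": [0,0,0],"linear": [0,0,-0.238],"grip": 1}
    - {"dr": [0,0,0],"linear": [0,0,-0.238],"grip": 1}
    - {"dr": [0,0,0],"linear": [0,0,-0.238],"grip": 1}
    - {"dr": [0,0,0],"linear": [0,0,-0.238],"grip": 1}
    - {"dr": [0,0,0],"linear": [0,0,-0.238],"grip": 1}
    - {"dr": [0,0,0],"linear": [0,0,-0.238],"grip": 1}

```text
time: 5.82
position: [0.4325, -0.0969, 0.0788]
tool_rot: [0.707, -0.027, 0.029, -0.706]
wrist_force: [-0.7, -0.6, 8.0]
gripper_width: 0.0272
```

play_rows:
  motion:
    - {"dr": [0,0,0],"linear": [0,0,0.12],"grip": 1}
    - {"dr": [0,0,0],"linear": [0,0,0.25],"grip": 1}
    - {"dr": [0,0,0],"linear": [0,0,0.38],"grip": 1}
    - {"dr": [0,0,0],"linear": [0.005,-0.08,0.4],"grip": 1}
    - {"dr": [0,0,0],"linear": [0.015,-0.2,0.4],"grip": 1}
    - {"dr": [0,0,0],"linear": [0.025,-0.33,0.4],"grip": 1}
    - {"dr": [0,0,0],"linear": [0.035,-0.46,0.4],"grip": 1}
    - {"dr": [0,0,0],"linear": [0.04,-0.59,0.4],"grip": 1}
    - {"dr": [0,0,0],"linear": [0.045,-0.72,0.4],"grip": 1}
    - {"dr": [0,0,0],"linear": [0.05,-0.85,0.4],"grip": 1}
    - {"dr": [0,0,0],"linear": [0.056,-0.96,0.34],"grip": 1}
    - {"dr": [0,0,0],"linear": [0.056,-0.992,0.24],"grip": 1}

```text
time: 6.82
position: [0.4495, -0.4005, 0.1519]
tool_rot: [0.709, -0.027, 0.031, -0.704]
wrist_force: [0.8, 0.4, -1.9]
gripper_width: 0.0273
```

```bash
python3 snap.py 4; python3 st.py; python3 -c "
from h import *
crop('pics/scene4.png','pics/c6.png',130,120,160,145,5)"
```

```text
t 6.92 p [ 0.4461 -0.394   0.1445] F [-0.8884  0.4909 -2.3226] w 0.02742965109184497 q [-0.8521  0.5656  1.4542 -0.0001  1.1312 -2.3403]
y [-0.0063  0.007  -1.    ] z [0.0825 0.9966 0.0065] yaw z deg 85.26945736454542
```

View pics/c6.png

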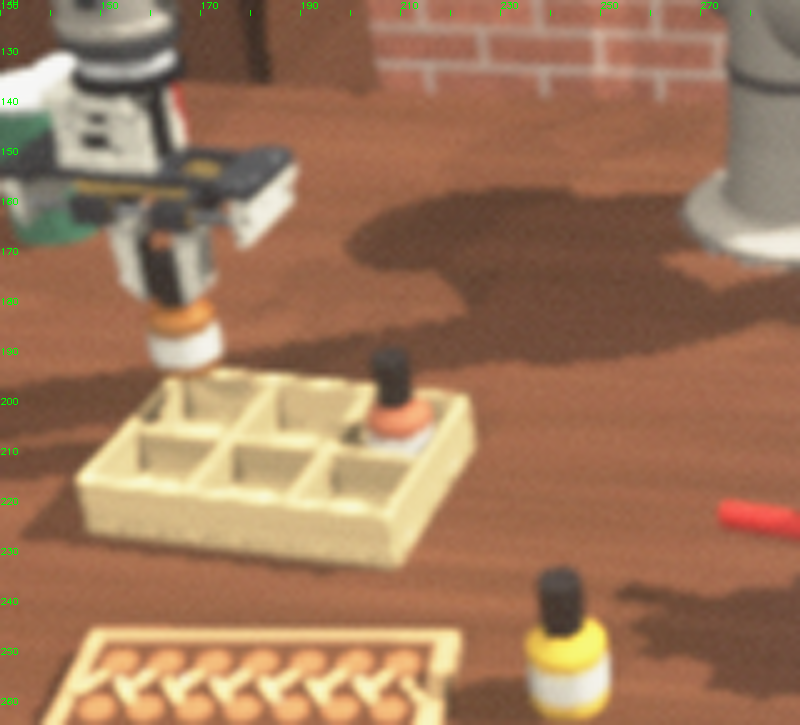

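play_rows:
  motion:
    - {"dr": [0,0,0],"linear": [0.005,0,-0.02],"grip": 1}
    - {"dr": [0,0,0],"linear": [0.005,0,-0.09],"grip": 1}
    - {"dr": [0,0,0],"linear": [0.005,0,-0.15],"grip": 1}
    - {"dr": [0,0,0],"linear": [0.005,0,-0.19],"grip": 1}
    - {"dr": [0,0,0],"linear": [0.005,0,-0.212],"grip": 1}
    - {"dr": [0,0,0],"linear": [0.005,0,-0.212],"grip": 1}
    - {"dr": [0,0,0],"linear": [0.005,0,-0.212],"grip": 0.35}
    - {"dr": [0,0,0],"linear": [0.005,0,-0.212],"grip": 0.35}
    - {"dr": [0,0,0],"linear": [0.005,0,-0.212],"grip": 0.35}
    - {"dr": [0,0,0],"linear": [0.005,0,-0.1],"grip": 0.35}
    - {"dr": [0,0,0],"linear": [0.005,0,0.02],"grip": 0.35}
    - {"dr": [0,0,0],"linear": [0.005,0,0.1],"grip": 0.35}

```text
time: 7.92
position: [0.4508, -0.3948, 0.1837]
tool_rot: [0.708, -0.027, 0.029, -0.705]
wrist_force: [0.5, -1.3, 0.7]
gripper_width: 0.0586
```

```bash
python3 snap.py 5; python3 st.py; python3 -c "
from h import *
crop('pics/scene5.png','pics/c7.png',130,120,160,145,5)"
```

```text
t 8.02 p [ 0.452  -0.3961  0.1859] F [0.0187 0.0736 1.0695] w 0.05946115368407127 q [-0.8471  0.5241  1.4035  0.0001  1.2027 -2.3381]
y [ 0.0075 -0.0084 -0.9999] z [ 0.0797  0.9968 -0.0078] yaw z deg 85.42974490967576
```

View pics/c7.png

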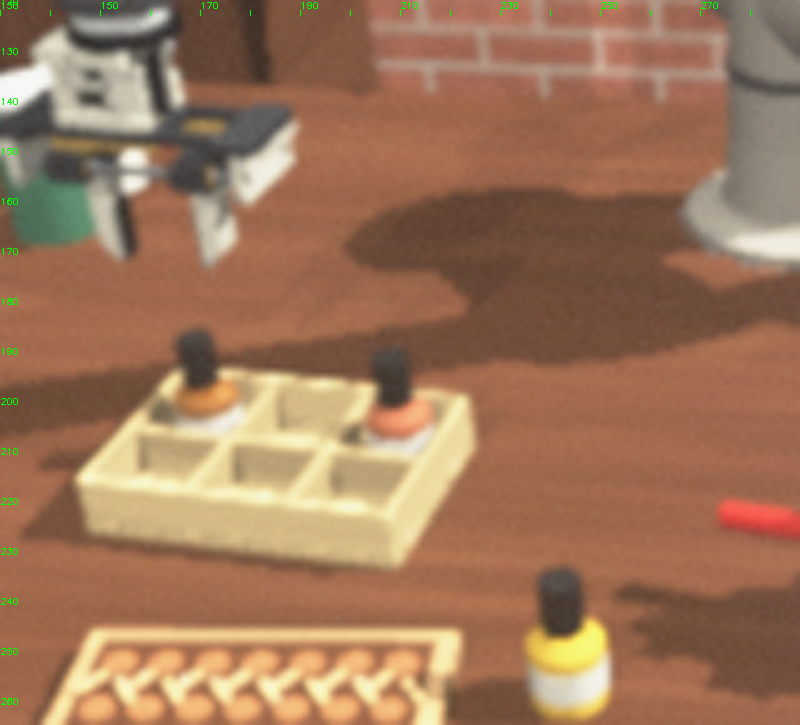

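play_rows:
  motion:
    - {"dr": [0,0,0],"linear": [0.08,0.1,0],"grip": 0.35}
    - {"dr": [0,0,0],"linear": [0.5,0.6,-0.05],"grip": 0.35}
    - {"dr": [0,0,0],"linear": [0.5,0.6,-0.05],"grip": 0.35}
    - {"dr": [0,0,0],"linear": [0.5,0.6,-0.05],"grip": 0.35}
    - {"dr": [0,0,0],"linear": [0.5,0.6,-0.05],"grip": 0.35}
    - {"dr": [0,0,0],"linear": [0.5,0.6,-0.05],"grip": 0.35}
    - {"dr": [0,0,0],"linear": [0.5,0.6,-0.05],"grip": 0.35}

```text
time: 8.6
position: [0.6029, -0.2087, 0.1639]
tool_rot: [-0.706, 0.026, -0.026, 0.707]
wrist_force: [-0.9, 0.3, -0.6]
gripper_width: 0.0598
```

play_rows:
  motion:
    - {"dr": [0,0,0],"linear": [0.321,0.512,-0.05],"grip": 0.35}
    - {"dr": [0,0,0],"linear": [0.321,0.512,-0.05],"grip": 0.35}
    - {"dr": [0,0,0],"linear": [0.321,0.512,-0.05],"grip": 0.35}
    - {"dr": [0,0,0],"linear": [0.321,0.512,-0.05],"grip": 0.35}
    - {"dr": [0,0,0],"linear": [0.321,0.512,-0.05],"grip": 0.35}
    - {"dr": [0,0,0],"linear": [0.321,0.512,-0.05],"grip": 0.35}
    - {"dr": [0,0,0],"linear": [0.321,0.512,-0.05],"grip": 0.35}

```text
time: 9.18
position: [0.6961, -0.0604, 0.1491]
tool_rot: [0.707, -0.028, 0.027, -0.706]
wrist_force: [-0.6, -0.1, -0.4]
gripper_width: 0.0598
```

```bash
python3 snap.py 6; python3 st.py
```

```text
t 9.28 p [ 0.6958 -0.0622  0.1498] F [ 0.1091 -0.5886 -0.1178] w 0.06006063921682587 q [-0.1985  0.7409  1.1041 -0.0006  1.297  -1.6879]
y [-0.0005 -0.0005 -1.    ] z [ 0.0811  0.9967 -0.0005] yaw z deg 85.34939071163373
```

View pics/scene6.png

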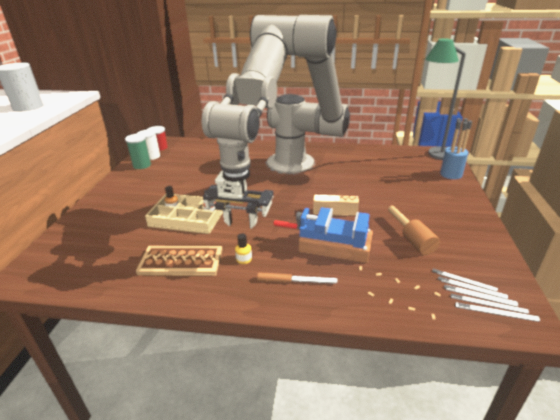

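play_rows:
  motion:
    - {"dr": [0,0,0],"linear": [0,0,-0.12],"grip": 0.35}
    - {"dr": [0,0,0],"linear": [0,0,-0.238],"grip": 0.35}
    - {"dr": [0,0,0],"linear": [0,0,-0.238],"grip": 0.35}
    - {"dr": [0,0,0],"linear": [0,0,-0.238],"grip": 0.7}
    - {"dr": [0,0,0],"linear": [0,0,-0.238],"grip": 1}
    - {"dr": [0,0,0],"linear": [0,0,-0.238],"grip": 1}
    - {"dr": [0,0,0],"linear": [0,0,-0.238],"grip": 1}
    - {"dr": [0,0,0],"linear": [0,0,-0.238],"grip": 1}
    - {"dr": [0,0,0],"linear": [0,0,-0.238],"grip": 1}
    - {"dr": [0,0,0],"linear": [0,0,-0.238],"grip": 1}

```text
time: 10.12
position: [0.6971, -0.0607, 0.0799]
tool_rot: [0.707, -0.027, 0.029, -0.706]
wrist_force: [-0.5, -0.5, 5.9]
gripper_width: 0.0274
```

play_rows:
  motion:
    - {"dr": [0,0,0],"linear": [0,0,0.12],"grip": 1}
    - {"dr": [0,0,0],"linear": [0,0,0.24],"grip": 1}
    - {"dr": [0,0,0],"linear": [-0.05,-0.06,0.26],"grip": 1}
    - {"dr": [0,0,0],"linear": [-0.14,-0.16,0.26],"grip": 1}
    - {"dr": [0,0,0],"linear": [-0.22,-0.26,0.26],"grip": 1}
    - {"dr": [0,0,0],"linear": [-0.3,-0.36,0.26],"grip": 1}
    - {"dr": [0,0,0],"linear": [-0.39,-0.46,0.26],"grip": 1}
    - {"dr": [0,0,0],"linear": [-0.47,-0.56,0.26],"grip": 1}
    - {"dr": [0,0,0],"linear": [-0.52,-0.61,0.25],"grip": 1}
    - {"dr": [0,0,0],"linear": [-0.533,-0.627,0.22],"grip": 1}
    - {"dr": [0,0,0],"linear": [-0.533,-0.627,0.2],"grip": 1}
    - {"dr": [0,0,0],"linear": [-0.533,-0.627,0.2],"grip": 1}

```text
time: 11.12
position: [0.5361, -0.2476, 0.1365]
tool_rot: [-0.706, 0.029, -0.028, 0.707]
wrist_force: [0.2, 1.0, -2.6]
gripper_width: 0.0274
```

```bash
python3 snap.py 7; python3 st.py; python3 -c "
from h import *
crop('pics/scene7.png','pics/c8.png',130,120,160,145,5)"
```

```text
t 11.22 p [ 0.5372 -0.2472  0.1377] F [ 0.6261 -0.3794 -1.1473] w 0.027840266903717884 q [-0.5611  0.5626  1.4811  0.0006  1.0991 -2.0538]
y [-0.0007  0.0011 -1.    ] z [0.0783 0.9969 0.001 ] yaw z deg 85.50987726526103
```

View pics/c8.png

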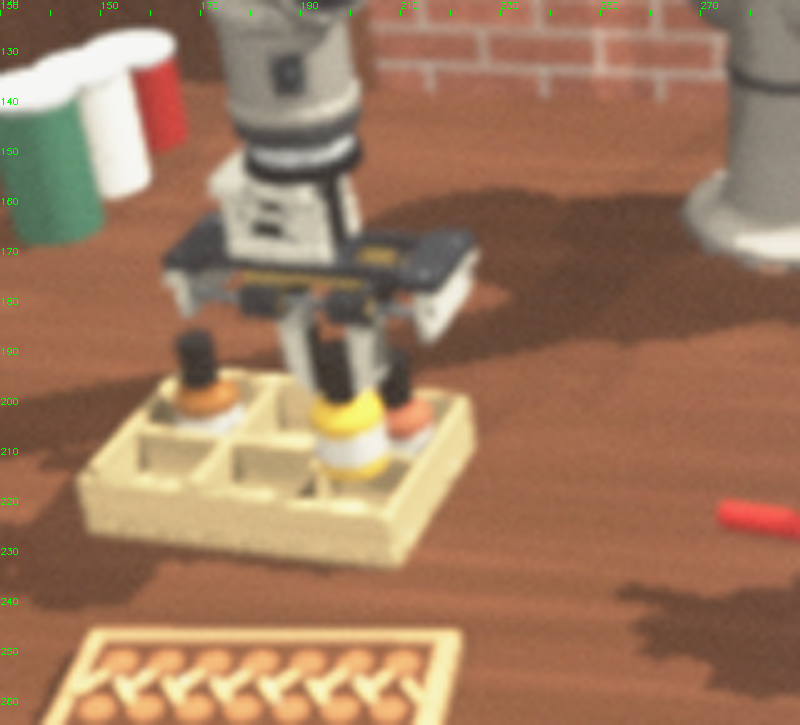

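play_rows:
  motion:
    - {"dr": [0,0,0],"linear": [0,-0.003,-0.06],"grip": 1}
    - {"dr": [0,0,0],"linear": [0,-0.003,-0.12],"grip": 1}
    - {"dr": [0,0,0],"linear": [0,-0.003,-0.16],"grip": 1}
    - {"dr": [0,0,0],"linear": [0,-0.003,-0.172],"grip": 1}
    - {"dr": [0,0,0],"linear": [0,-0.003,-0.172],"grip": 1}
    - {"dr": [0,0,0],"linear": [0,-0.003,-0.172],"grip": 0.35}
    - {"dr": [0,0,0],"linear": [0,-0.003,-0.172],"grip": 0.35}
    - {"dr": [0,0,0],"linear": [0,-0.003,-0.172],"grip": 0.35}
    - {"dr": [0,0,0],"linear": [0,-0.003,-0.06],"grip": 0.35}
    - {"dr": [0,0,0],"linear": [0,-0.003,0.06],"grip": 0.35}
    - {"dr": [0,0,0],"linear": [0,-0.003,0.15],"grip": 0.3}
    - {"dr": [0,0,0],"linear": [0,-0.003,0.2],"grip": 0.2}

```text
time: 12.22
position: [0.5379, -0.2501, 0.2028]
tool_rot: [0.708, -0.026, 0.03, -0.705]
wrist_force: [0.1, -0.2, -0.8]
gripper_width: 0.067
```

```bash
python3 snap.py 8; python3 st.py; python3 -c "
from h import *
crop('pics/scene8.png','pics/c9.png',130,120,160,145,5)"
```

```text
t 12.32 p [ 0.5381 -0.2503  0.2023] F [ 0.0094 -0.894  -0.6887] w 0.07154537155270178 q [-0.5645  0.4981  1.4006  0.0001  1.2353 -2.0557]
y [ 0.0065 -0.004  -1.    ] z [ 0.0795  0.9968 -0.0034] yaw z deg 85.43837195353251
```

View pics/c9.png

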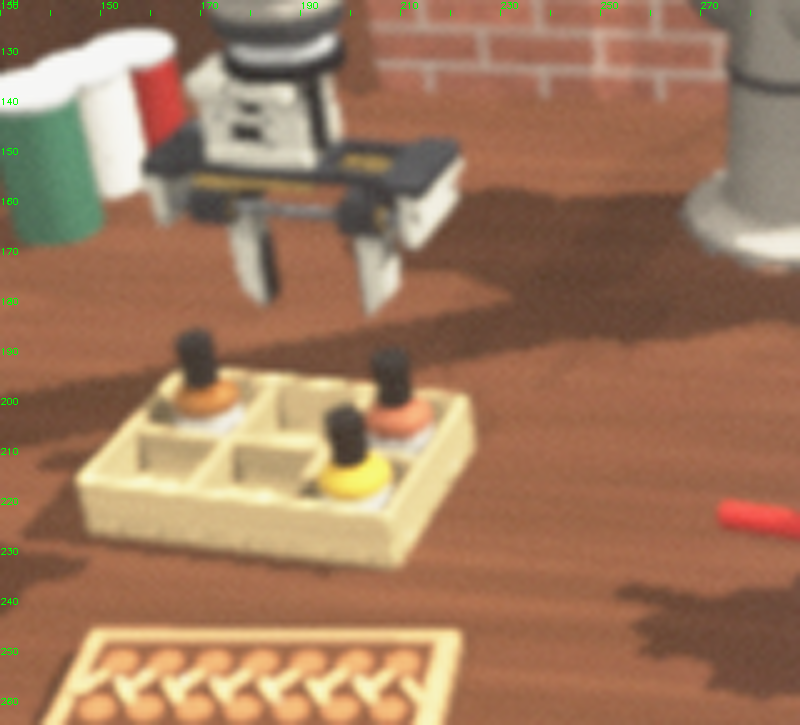

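View pics/top8.png

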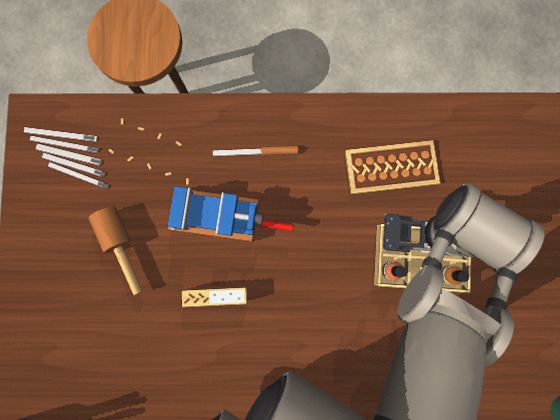

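play_rows:
  motion:
    - {"dr": [0,0,-0.36],"linear": [-0.23,0.77,-0.05],"grip": 0.2}
    - {"dr": [0,0,-0.36],"linear": [-0.23,0.77,-0.05],"grip": 0.2}
    - {"dr": [0,0,-0.36],"linear": [-0.23,0.77,-0.05],"grip": 0.2}
    - {"dr": [0,0,-0.36],"linear": [-0.23,0.77,-0.05],"grip": 0.2}
    - {"dr": [0,0,-0.36],"linear": [-0.23,0.77,-0.05],"grip": 0.2}
    - {"dr": [0,0,-0.36],"linear": [-0.23,0.77,-0.05],"grip": 0.2}
    - {"dr": [0,0,-0.36],"linear": [-0.23,0.77,-0.05],"grip": 0.2}

```text
time: 12.9
position: [0.4641, -0.013, 0.1819]
tool_rot: [-0.65, 0.278, -0.275, 0.651]
wrist_force: [-0.2, -0.4, -0.4]
gripper_width: 0.0733
```

play_rows:
  motion:
    - {"dr": [0,0,-0.363],"linear": [-0.231,0.77,-0.143],"grip": 0.2}
    - {"dr": [0,0,-0.363],"linear": [-0.231,0.77,-0.143],"grip": 0.2}
    - {"dr": [0,0,-0.363],"linear": [-0.231,0.77,-0.143],"grip": 0.2}
    - {"dr": [0,0,-0.363],"linear": [-0.231,0.77,-0.143],"grip": 0.2}
    - {"dr": [0,0,-0.363],"linear": [-0.231,0.77,-0.143],"grip": 0.2}
    - {"dr": [0,0,-0.363],"linear": [-0.231,0.77,-0.143],"grip": 0.2}
    - {"dr": [0,0,-0.363],"linear": [-0.231,0.77,-0.143],"grip": 0.2}
    - {"dr": [0,0,-0.363],"linear": [-0.231,0.77,-0.143],"grip": 0.2}
    - {"dr": [0,0,-0.363],"linear": [-0.231,0.77,-0.143],"grip": 0.2}

```text
time: 13.65
position: [0.3972, 0.2135, 0.1394]
tool_rot: [0.513, -0.488, 0.487, -0.512]
wrist_force: [0.1, 0.8, -0.6]
gripper_width: 0.0732
```

```bash
python3 snap.py 9; python3 st.py; python3 -c "
from h import *
crop('pics/scene9.png','pics/c10.png',230,130,160,130,5)"
```

```text
t 13.75 p [0.3982 0.2121 0.14  ] F [ 0.59   -0.1597 -0.0824] w 0.07351919614974642 q [ 0.3195  0.3346  1.8687 -0.0005  0.939   0.2732]
y [-0.0005 -0.0006 -1.    ] z [ 0.9989  0.0465 -0.0005] yaw z deg 2.665272682522505
```

View pics/c10.png

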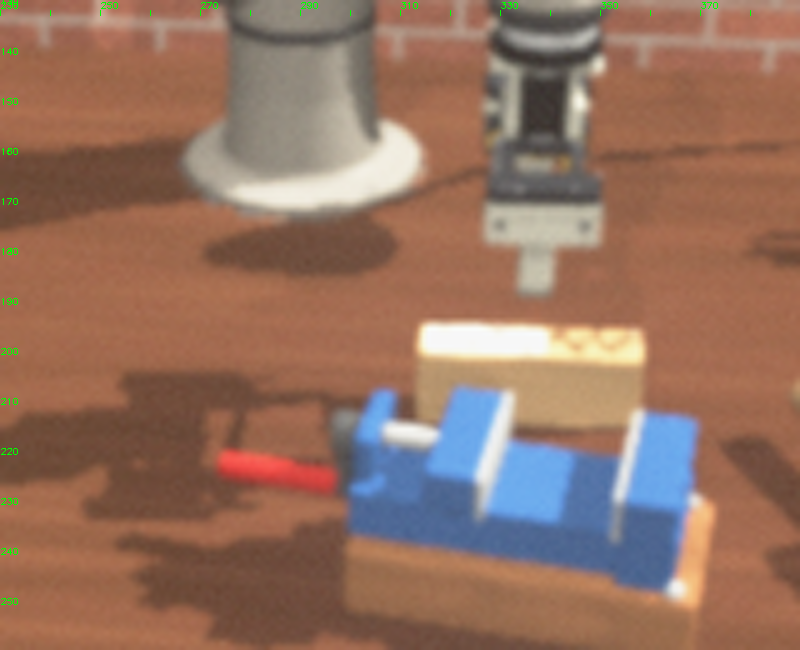

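play_rows:
  motion:
    - {"dr": [0,0,0],"linear": [0,0,-0.12],"grip": 0.2}
    - {"dr": [0,0,0],"linear": [0,0,-0.22],"grip": 0.2}
    - {"dr": [0,0,0],"linear": [0,0,-0.288],"grip": 0.2}
    - {"dr": [0,0,0],"linear": [0,0,-0.288],"grip": 0.2}
    - {"dr": [0,0,0],"linear": [0,0,-0.288],"grip": 0.5}
    - {"dr": [0,0,0],"linear": [0,0,-0.288],"grip": 1}
    - {"dr": [0,0,0],"linear": [0,0,-0.288],"grip": 1}
    - {"dr": [0,0,0],"linear": [0,0,-0.288],"grip": 1}
    - {"dr": [0,0,0],"linear": [0,0,-0.288],"grip": 1}
    - {"dr": [0,0,0],"linear": [0,0,-0.288],"grip": 1}
    - {"dr": [0,0,0],"linear": [0,0,-0.288],"grip": 1}

```text
time: 14.67
position: [0.3985, 0.2127, 0.0548]
tool_rot: [-0.511, 0.488, -0.489, 0.511]
wrist_force: [-1.7, -1.0, 7.4]
gripper_width: 0.0399
```

```bash
python3 st.py
```

```text
t 14.67 p [0.3985 0.2127 0.0548] F [-1.6781 -1.0422  7.3671] w 0.039899127288245725 q [ 0.3204  0.4784  1.9543 -0.0002  0.7078  0.2753]
y [ 0.0011  0.0003 -1.    ] z [0.999  0.0452 0.0011] yaw z deg 2.590054226467554
```

play_rows:
  motion:
    - {"dr": [0,0,0],"linear": [0,0,0.08],"grip": 1}
    - {"dr": [0,0,0],"linear": [0,0,0.19],"grip": 1}
    - {"dr": [0,0,0.05],"linear": [0,0,0.3],"grip": 1}
    - {"dr": [0,0,0.1],"linear": [0,0,0.41],"grip": 1}
    - {"dr": [0,0,0.15],"linear": [0,0,0.51],"grip": 1}
    - {"dr": [0,0,0.2],"linear": [0.06,0.01,0.52],"grip": 1}
    - {"dr": [0,0,0.25],"linear": [0.14,0.025,0.52],"grip": 1}
    - {"dr": [0,0,0.3],"linear": [0.22,0.04,0.52],"grip": 1}
    - {"dr": [0,0,0.35],"linear": [0.3,0.05,0.52],"grip": 1}
    - {"dr": [0,0,0.4],"linear": [0.38,0.065,0.52],"grip": 1}
    - {"dr": [0,0,0.45],"linear": [0.46,0.08,0.52],"grip": 1}
    - {"dr": [0,0,0.5],"linear": [0.54,0.09,0.52],"grip": 1}

```text
time: 15.67
position: [0.5609, 0.2399, 0.2094]
tool_rot: [0.683, -0.182, 0.182, -0.683]
wrist_force: [-0.2, 0.8, -2.0]
gripper_width: 0.0396
```

```bash
python3 st.py
```

```text
t 15.67 p [0.5609 0.2399 0.2094] F [-0.1616  0.8412 -2.023 ] w 0.03959513426083649 q [ 0.2785  0.527   1.3304  0.0002  1.2854 -0.7719]
y [-0.0012 -0.0002 -1.    ] z [ 0.4973  0.8676 -0.0007] yaw z deg 60.179297229604344
```

play_rows:
  motion:
    - {"dr": [0,0,0.05],"linear": [0.07,0.01,0],"grip": 1}
    - {"dr": [0,0,0.1],"linear": [0.13,0.02,-0.01],"grip": 1}
    - {"dr": [0,0,0.15],"linear": [0.16,0.025,-0.02],"grip": 1}
    - {"dr": [0,0,0.19],"linear": [0.166,0.026,-0.03],"grip": 1}
    - {"dr": [0,0,0.198],"linear": [0.166,0.026,-0.03],"grip": 1}
    - {"dr": [0,0,0.198],"linear": [0.166,0.026,-0.03],"grip": 1}
    - {"dr": [0,0,0.198],"linear": [0.166,0.026,-0.03],"grip": 1}

```text
time: 16.25
position: [0.6096, 0.2474, 0.2009]
tool_rot: [0.706, -0.047, 0.046, -0.706]
wrist_force: [-0.3, 0.5, -2.0]
gripper_width: 0.0399
```

```bash
python3 snap.py 10; python3 st.py; python3 -c "
from h import *
crop('pics/scene10.png','pics/c11.png',230,130,160,130,5)
crop('pics/top10.png','pics/c12.png',160,150,150,120,5)"
```

```text
t 16.35 p [0.6097 0.2474 0.2014] F [ 0.3141  0.1941 -2.3867] w 0.039582832450946744 q [ 0.2691  0.6226  1.1834  0.0001  1.3354 -1.1706]
y [ 0.0002  0.0002 -1.    ] z [0.1308 0.9914 0.0002] yaw z deg 82.48450168356
```

View pics/c11.png

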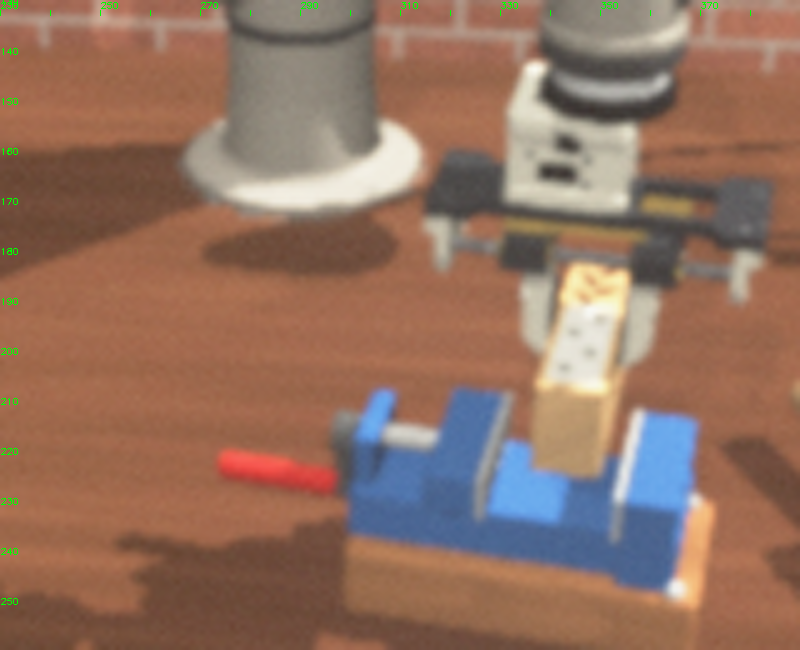

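View pics/c12.png

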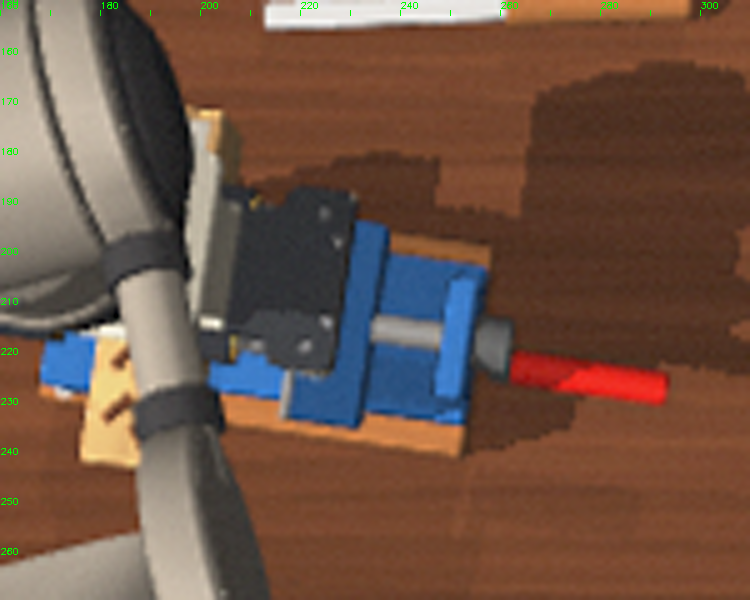

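```bash
python3 - <<'E'
from h import *
a=np.radians(82.6)
X=np.array([np.cos(a),np.sin(a),0]);Y=np.array([-X[1],X[0],0]);O=np.array([.6134,.2724,0]);Z=np.array([0,0,1.])
V=lambda x,y,z:O+X*x+Y*y+Z*z
im=cv2.imread("pics/scene10.png")[130:260,230:390];im=cv2.resize(im,None,fx=5,fy=5)
for q in [(0,-.05,.115),(0,.05,.115),(.038,-.05,.115),(0,-.05,.085),(.038,.05,.115),(-.078,-.05,.115),(-.078,.05,.115),
  (-.025-.02,-.08,.1466),(-.025+.02,-.08,.1466),(-.045,-.08,.2066),(-.005,-.08,.2066),(-.045,.08,.2066),(-.005,.08,.2066)]:
    u,v=proj("scene",V(*q));cv2.circle(im,(int((u-230)*5),int((v-130)*5)),3,(0,255,0),-1)
cv2.imwrite("pics/c13.png",im)
E
```

```text
(no output)
```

View pics/c13.png

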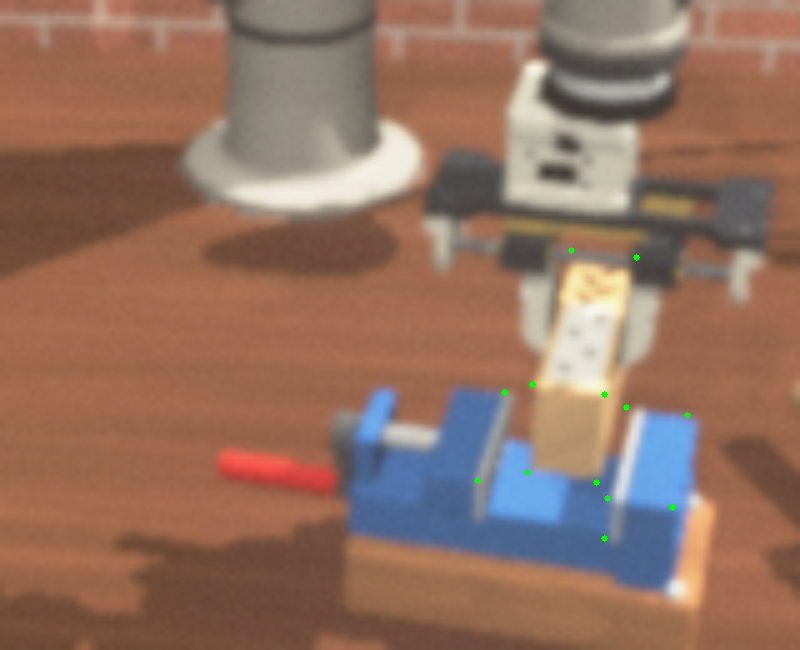

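play_rows:
  motion:
    - {"dr": [0,0,0],"linear": [0,0,-0.07],"grip": 1}
    - {"dr": [0,0,0],"linear": [0,0,-0.13],"grip": 1}
    - {"dr": [0,0,0],"linear": [0,0,-0.17],"grip": 1}
    - {"dr": [0,0,0],"linear": [0,0,-0.19],"grip": 1}
    - {"dr": [0,0,0],"linear": [0,0,-0.2],"grip": 1}
    - {"dr": [0,0,0],"linear": [0,0,-0.203],"grip": 1}
    - {"dr": [0,0,0],"linear": [0,0,-0.203],"grip": 1}

```text
time: 16.93
position: [0.6104, 0.2475, 0.1409]
tool_rot: [-0.705, 0.046, -0.046, 0.706]
wrist_force: [0.1, 0.5, -1.7]
gripper_width: 0.0399
```

```bash
python3 snap.py 11; python3 st.py; python3 -c "
from h import *
crop('pics/scene11.png','pics/c14.png',230,130,160,130,5)"
```

```text
t 17.03 p [0.6105 0.2475 0.1413] F [-0.3207 -0.8013 -2.0947] w 0.039838624869711535 q [ 0.2689  0.6729  1.2613  0.0001  1.2054 -1.172 ]
y [ 0.0018  0.0006 -1.    ] z [0.1295 0.9916 0.0008] yaw z deg 82.55832681572797
```

View pics/c14.png

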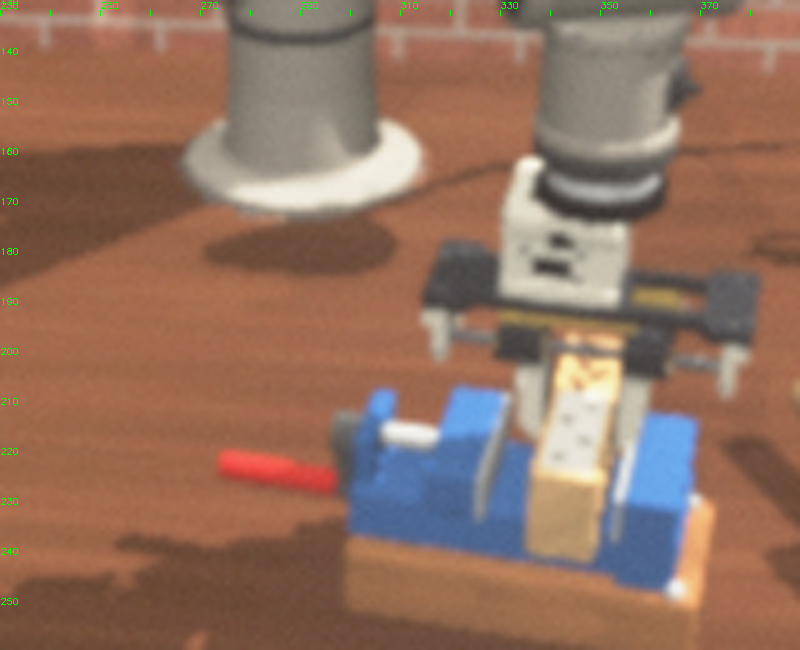

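play_rows:
  motion:
    - {"dr": [0,0,0],"linear": [0,0,-0.004],"grip": 1}
    - {"dr": [0,0,0],"linear": [0,0,-0.008],"grip": 1}
    - {"dr": [0,0,0],"linear": [0,0,-0.008],"grip": 1}
    - {"dr": [0,0,0],"linear": [0,0,-0.008],"grip": 1}

```text
time: 17.37
position: [0.6107, 0.2475, 0.1398]
tool_rot: [-0.705, 0.045, -0.047, 0.706]
wrist_force: [-2.3, -0.8, 6.2]
gripper_width: 0.0397
```

play_rows:
  motion:
    - {"dr": [0,0,0],"linear": [0,0,0.002],"grip": 0.4}
    - {"dr": [0,0,0],"linear": [0,0,0.004],"grip": 0.35}
    - {"dr": [0,0,0],"linear": [0,0,0.006],"grip": 0.35}
    - {"dr": [0,0,0],"linear": [0,0,0.006],"grip": 0.35}
    - {"dr": [0,0,0],"linear": [0,0,0.03],"grip": 0.35}
    - {"dr": [0,0,0],"linear": [0,0,0.08],"grip": 0.35}
    - {"dr": [0,0,0],"linear": [0,0,0.16],"grip": 0.35}
    - {"dr": [0,0,0],"linear": [0,0,0.21],"grip": 0.35}
    - {"dr": [0,0,0],"linear": [0,-0.13,0.23],"grip": 0.35}
    - {"dr": [0,0,0],"linear": [-0.04,-0.26,0.23],"grip": 0.35}
    - {"dr": [0,0,0],"linear": [-0.08,-0.39,0.23],"grip": 0.35}
    - {"dr": [0,0,0],"linear": [-0.12,-0.5,0.23],"grip": 0.35}

```text
time: 18.37
position: [0.5734, 0.0954, 0.2073]
tool_rot: [0.706, -0.046, 0.046, -0.705]
wrist_force: [-0.3, -0.4, -1.0]
gripper_width: 0.0596
```

```bash
python3 snap.py 12; python3 st.py; python3 -c "
from h import *
crop('pics/scene12.png','pics/c15.png',230,130,160,130,5)
crop('pics/top12.png','pics/c16.png',160,150,150,120,5)"
```

```text
t 18.47 p [0.5728 0.093  0.2076] F [-0.3449  0.019   0.8205] w 0.05966485194771359 q [ 0.0296  0.4745  1.425  -0.0015  1.2427 -1.4064]
y [-0.0006 -0.0014 -1.    ] z [ 0.1339  0.991  -0.0015] yaw z deg 82.30538271506029
```

View pics/c15.png

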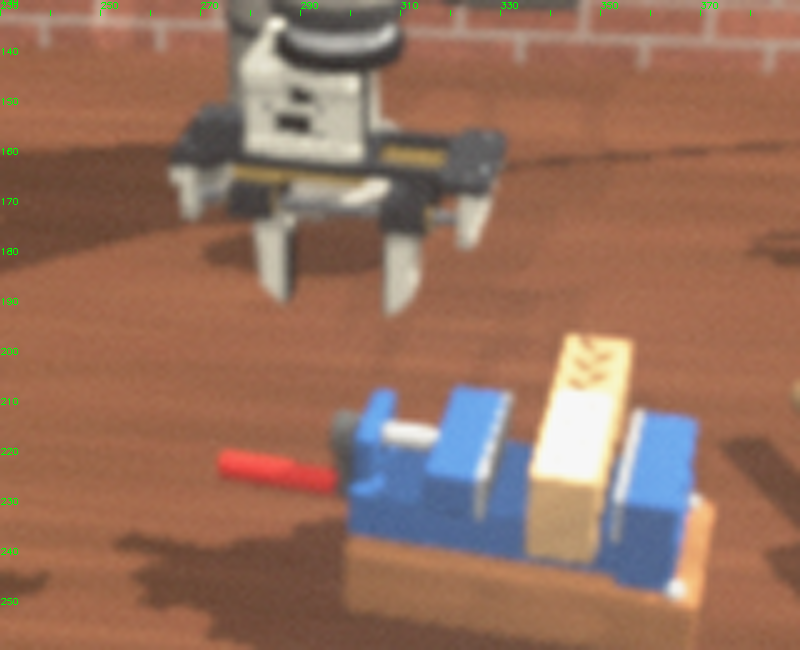

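View pics/c16.png

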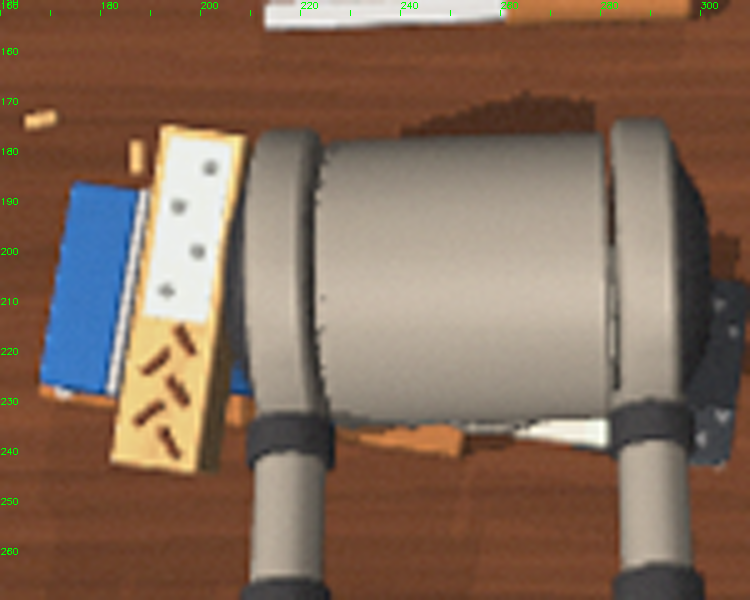

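```bash
python3 - <<'E'
from h import *
np.set_printoptions(precision=4,suppress=True)
a=np.radians(82.6)
X=np.array([np.cos(a),np.sin(a),0]);Y=np.array([-X[1],X[0],0]);O=np.array([.6134,.2724,0])
for q in((192.3,175),(209.2,177),(199.2,244.5),(182,242)):
    p=pl("top",*q,.145);print(p,(p-O)@X,(p-O)@Y)
for a_ in (193,):
    r=np.radians(a_);print("knob",O+X*-.234+Y*(-.045*np.sin(r))+np.array([0,0,.1+.045*np.cos(r)]))
print("X",X,"Y",Y)
c=(O+X*-.234);print("circle centre",c)
E
```

```text
[0.6897 0.255  0.145 ] -0.007456686953247328 -0.07793696553000928
[0.6848 0.2151 0.145 ] -0.04763128670980061 -0.07818357104043705
[0.5263 0.236  0.145 ] -0.04734800232516233 0.08167837292839704
[0.5323 0.2758 0.145 ] -0.007054712253307419 0.08090110322347463
knob [0.5732 0.0417 0.0562]
X [0.1288 0.9917 0.    ] Y [-0.9917  0.1288  0.    ]
circle centre [0.5833 0.0403 0.    ]
```

play_rows:
  motion:
    - {"dr": [0,0,-0.06],"linear": [0,-0.05,0],"grip": 0.35}
    - {"dr": [0,0,-0.12],"linear": [0,-0.1,0],"grip": 0.35}
    - {"dr": [0,0,-0.18],"linear": [0,-0.15,0],"grip": 0.35}
    - {"dr": [0,0,-0.24],"linear": [-0.005,-0.2,0],"grip": 0.35}
    - {"dr": [0,0,-0.3],"linear": [-0.005,-0.2,-0.02],"grip": 0.35}
    - {"dr": [0,0,-0.36],"linear": [-0.005,-0.2,-0.04],"grip": 0.35}
    - {"dr": [0,0,-0.42],"linear": [-0.005,-0.2,-0.06],"grip": 0.35}
    - {"dr": [0,0,-0.48],"linear": [-0.005,-0.2,-0.08],"grip": 0.35}
    - {"dr": [0,0,-0.54],"linear": [-0.005,-0.2,-0.1],"grip": 0.35}
    - {"dr": [0,0,-0.6],"linear": [-0.005,-0.2,-0.12],"grip": 0.35}
    - {"dr": [0,0,-0.66],"linear": [-0.005,-0.2,-0.14],"grip": 0.35}
    - {"dr": [0,0,-0.72],"linear": [-0.005,-0.2,-0.16],"grip": 0.35}

```text
time: 19.47
position: [0.573, 0.0379, 0.1589]
tool_rot: [0.499, -0.501, 0.501, -0.499]
wrist_force: [-0.3, -0.3, 0.2]
gripper_width: 0.0594
```

play_rows:
  motion:
    - {"dr": [0,0,-0.0645],"linear": [0,0,-0.05],"grip": 0.35}
    - {"dr": [0,0,-0.0645],"linear": [0,0,-0.1],"grip": 0.35}
    - {"dr": [0,0,-0.0645],"linear": [0,0,-0.1],"grip": 0.35}
    - {"dr": [0,0,-0.0645],"linear": [0,0,-0.1],"grip": 0.35}

```text
time: 19.8
position: [0.5724, 0.0378, 0.1286]
tool_rot: [-0.468, 0.531, -0.53, 0.467]
wrist_force: [-0.7, -0.3, -0.3]
gripper_width: 0.0594
```

```bash
python3 snap.py 13; python3 st.py; python3 -c "
from h import *
crop('pics/scene13.png','pics/c17.png',230,150,160,110,5)
crop('pics/top13.png','pics/c18.png',220,180,150,120,5)"
```

```text
t 19.9 p [0.5732 0.0376 0.1298] F [ 1.0061 -0.5693  0.4592] w 0.059365891722541426 q [-0.068   0.5428  1.5432  0.0001  1.054   0.0591]
y [ 0.0017 -0.0001 -1.    ] z [ 0.9919 -0.1267  0.0017] yaw z deg -7.28173583707158
```

View pics/c17.png

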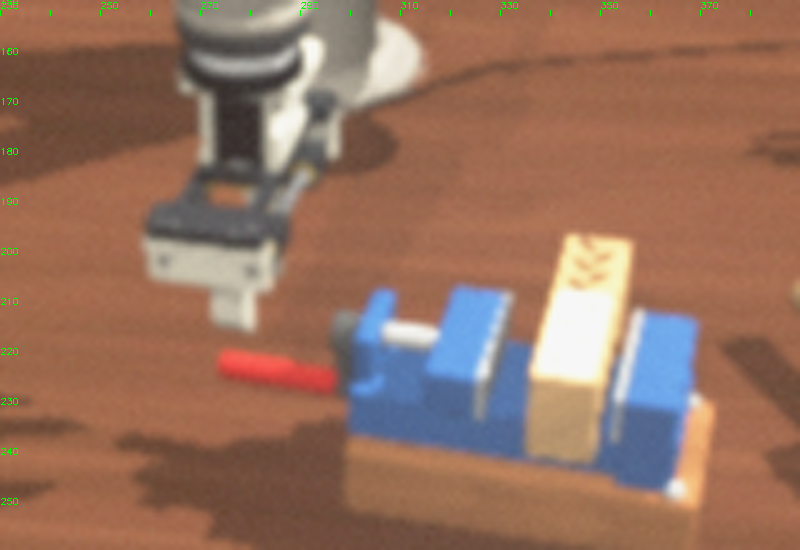

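View pics/c18.png

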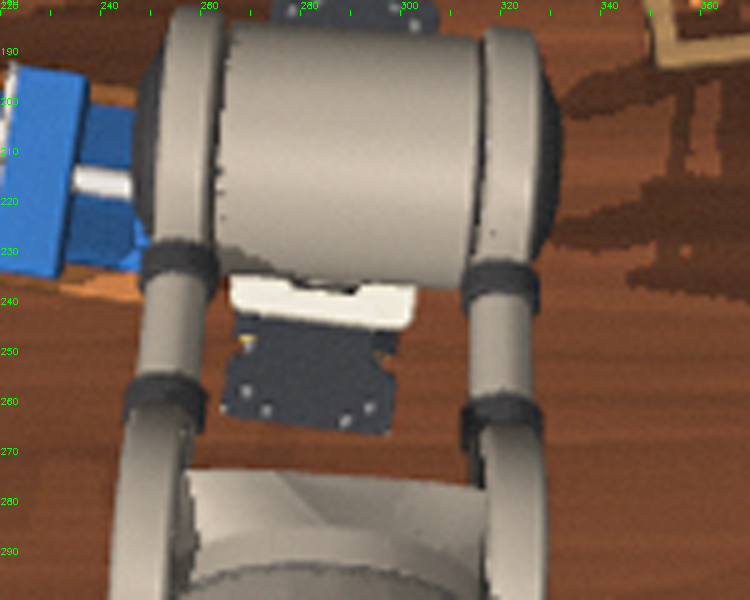

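play_rows:
  motion:
    - {"dr": [0,0,0],"linear": [0,0,-0.1],"grip": 0.35}
    - {"dr": [0,0,0],"linear": [0,0,-0.2],"grip": 0.35}
    - {"dr": [0,0,0],"linear": [0,0,-0.235],"grip": 0.35}
    - {"dr": [0,0,0],"linear": [0,0,-0.235],"grip": 0.35}
    - {"dr": [0,0,0],"linear": [0,0,-0.235],"grip": 0.7}
    - {"dr": [0,0,0],"linear": [0,0,-0.235],"grip": 1}
    - {"dr": [0,0,0],"linear": [0,0,-0.235],"grip": 1}
    - {"dr": [0,0,0],"linear": [0,0,-0.235],"grip": 1}
    - {"dr": [0,0,0],"linear": [0,0,-0.235],"grip": 1}
    - {"dr": [0,0,0],"linear": [0,0,-0.235],"grip": 1}
    - {"dr": [0,0,0],"linear": [0,0,-0.235],"grip": 1}

```text
time: 20.82
position: [0.5727, 0.0374, 0.0586]
tool_rot: [0.467, -0.531, 0.531, -0.467]
wrist_force: [2.7, -0.3, 0.1]
gripper_width: 0.0175
```

```bash
python3 snap.py 14; python3 st.py; python3 -c "
from h import *
crop('pics/scene14.png','pics/c19.png',230,150,160,110,5)"
```

```text
t 20.92 p [0.5729 0.0373 0.0585] F [1.5549 0.0842 1.2395] w 0.017229555146161948 q [-0.0684  0.6356  1.607   0.      0.8981  0.0597]
y [ 0.001 -0.    -1.   ] z [ 0.9918 -0.1278  0.001 ] yaw z deg -7.343348921298691
```

View pics/c19.png

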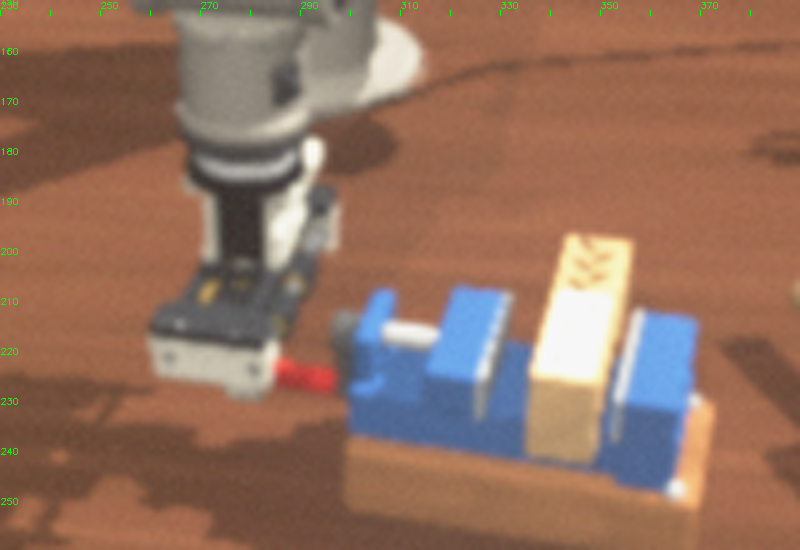

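```bash
cat > crank.py <<'E'
import sys,numpy as np
a0,step,n=map(float,sys.argv[1:4]); oy,oz=(list(map(float,sys.argv[4:6]))+[0,0])[:2] # extra offsets mm of start vs circle
Y=np.array([-.9917,.1288])
f=lambda a:np.r_[Y*(-.045*np.sin(np.radians(a))),.045*np.cos(np.radians(a))]
for i in range(1,int(n)+1):
    a=a0+step*i;d=(f(a)-f(a0)-np.r_[Y*oy,oz]/1000)/.3;print(round(a),np.round(d,3).tolist())
E
python3 crank.py 193 12 6
```

```text
205 [-0.029, 0.004, 0.01]
217 [-0.056, 0.007, 0.026]
229 [-0.079, 0.01, 0.048]
241 [-0.097, 0.013, 0.073]
253 [-0.109, 0.014, 0.102]
265 [-0.115, 0.015, 0.133]
```

play_rows:
  motion:
    - {"dr": [0,0,0],"linear": [-0.029,0.004,0.01],"grip": 1}
    - {"dr": [0,0,0],"linear": [-0.056,0.007,0.026],"grip": 1}
    - {"dr": [0,0,0],"linear": [-0.079,0.01,0.048],"grip": 1}
    - {"dr": [0,0,0],"linear": [-0.097,0.013,0.073],"grip": 1}
    - {"dr": [0,0,0],"linear": [-0.109,0.014,0.102],"grip": 1}
    - {"dr": [0,0,0],"linear": [-0.115,0.015,0.133],"grip": 1}

```text
time: 21.42
position: [0.5354, 0.0425, 0.0983]
tool_rot: [-0.468, 0.532, -0.53, 0.466]
wrist_force: [-3.7, 3.7, -7.2]
gripper_width: 0.0173
```

```bash
python3 snap.py 15; python3 st.py; python3 -c "
from h import *
crop('pics/scene15.png','pics/c20.png',230,150,160,110,5)"; python3 crank.py 265 20 12
```

```text
t 21.52 p [0.5355 0.0425 0.0995] F [-8.8835  4.1085  0.9357] w 0.017017696620007294 q [-0.0637  0.5265  1.6769  0.0003  0.9427  0.0635]
y [-0.0045  0.0005 -1.    ] z [ 0.9919 -0.127  -0.0045] yaw z deg -7.295769927635391
285 [0.005, -0.001, 0.052]
305 [0.026, -0.003, 0.099]
325 [0.063, -0.008, 0.136]
345 [0.11, -0.014, 0.158]
365 [0.161, -0.021, 0.163]
385 [0.211, -0.027, 0.149]
405 [0.253, -0.033, 0.119]
425 [0.283, -0.037, 0.076]
445 [0.296, -0.038, 0.026]
465 [0.292, -0.038, -0.026]
485 [0.27, -0.035, -0.073]
505 [0.234, -0.03, -0.11]
```

View pics/c20.png

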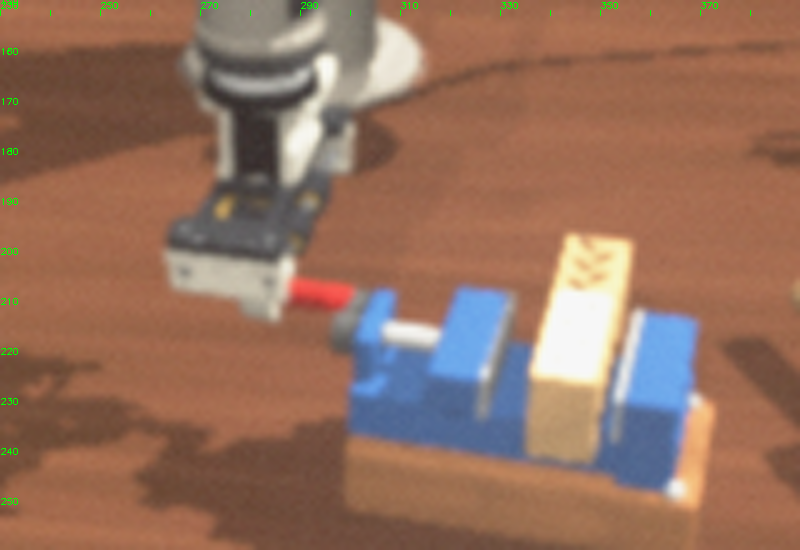

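```bash
python3 crank.py 265 18 10 -2.4 0
```

```text
283 [-0.005, 0.001, 0.047]
301 [0.013, -0.002, 0.09]
319 [0.043, -0.006, 0.126]
337 [0.082, -0.011, 0.151]
355 [0.127, -0.017, 0.163]
373 [0.174, -0.023, 0.159]
391 [0.217, -0.028, 0.142]
409 [0.253, -0.033, 0.111]
427 [0.277, -0.036, 0.072]
445 [0.288, -0.037, 0.026]
```

play_rows:
  motion:
    - {"dr": [0,0,0],"linear": [-0.005,0.001,0.047],"grip": 1}
    - {"dr": [0,0,0],"linear": [0.013,-0.002,0.09],"grip": 1}
    - {"dr": [0,0,0],"linear": [0.043,-0.006,0.126],"grip": 1}
    - {"dr": [0,0,0],"linear": [0.082,-0.011,0.151],"grip": 1}
    - {"dr": [0,0,0],"linear": [0.127,-0.017,0.163],"grip": 1}

```text
time: 21.93
position: [0.5748, 0.037, 0.1484]
tool_rot: [-0.468, 0.532, -0.53, 0.466]
wrist_force: [-3.9, 3.7, -7.8]
gripper_width: 0.0172
```

```bash
python3 st.py
```

```text
t 21.93 p [0.5748 0.037  0.1484] F [-3.8703  3.7412 -7.7965] w 0.017161402406896703 q [-0.0687  0.5261  1.5139 -0.0001  1.1043  0.0589]
y [-0.0028  0.0001 -1.    ] z [ 0.9919 -0.1272 -0.0028] yaw z deg -7.306298825464295
```

play_rows:
  motion:
    - {"dr": [0,0,0],"linear": [0.047,-0.006,-0.004],"grip": 1}
    - {"dr": [0,0,0],"linear": [0.09,-0.011,-0.021],"grip": 1}
    - {"dr": [0,0,0],"linear": [0.126,-0.016,-0.052],"grip": 1}
    - {"dr": [0,0,0],"linear": [0.15,-0.019,-0.091],"grip": 1}
    - {"dr": [0,0,0],"linear": [0.161,-0.02,-0.137],"grip": 1}

```text
time: 22.35
position: [0.6242, 0.0301, 0.1074]
tool_rot: [0.468, -0.531, 0.531, -0.467]
wrist_force: [-8.1, 0.3, 5.7]
gripper_width: 0.0175
```

```bash
python3 snap.py 16; python3 st.py; python3 -c "
from h import *
crop('pics/scene16.png','pics/c21.png',230,150,160,110,5)"
```

```text
t 22.45 p [0.6239 0.03   0.1054] F [-2.2427 -2.6981 -2.7566] w 0.016922313486424912 q [-0.074   0.6538  1.4088 -0.0013  1.081   0.0547]
y [-0.002 -0.001 -1.   ] z [ 0.9918 -0.1278 -0.0019] yaw z deg -7.34101323713299
```

View pics/c21.png

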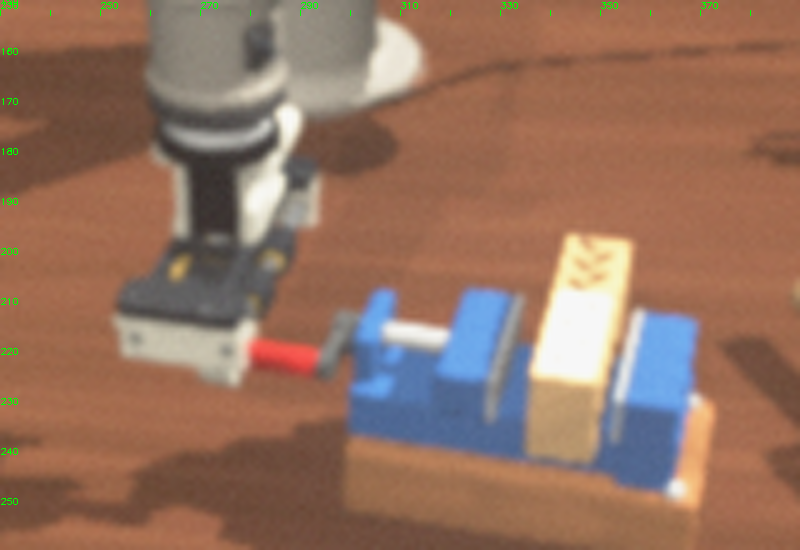

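```bash
python3 crank.py 445 20 12;echo; python3 crank.py 685 20 12
```

```text
465 [-0.005, 0.001, -0.052]
485 [-0.026, 0.003, -0.099]
505 [-0.063, 0.008, -0.136]
525 [-0.11, 0.014, -0.158]
545 [-0.161, 0.021, -0.163]
565 [-0.211, 0.027, -0.149]
585 [-0.253, 0.033, -0.119]
605 [-0.283, 0.037, -0.076]
625 [-0.296, 0.038, -0.026]
645 [-0.292, 0.038, 0.026]
665 [-0.27, 0.035, 0.073]
685 [-0.234, 0.03, 0.11]

705 [0.047, -0.006, 0.022]
725 [0.098, -0.013, 0.027]
745 [0.148, -0.019, 0.013]
765 [0.191, -0.025, -0.017]
785 [0.22, -0.029, -0.059]
805 [0.234, -0.03, -0.11]
825 [0.229, -0.03, -0.162]
845 [0.207, -0.027, -0.209]
865 [0.171, -0.022, -0.246]
885 [0.124, -0.016, -0.268]
905 [0.072, -0.009, -0.272]
925 [0.022, -0.003, -0.259]
```

play_rows:
  motion:
    - {"dr": [0,0,0],"linear": [-0.005,0.001,-0.052],"grip": 1}
    - {"dr": [0,0,0],"linear": [-0.026,0.003,-0.099],"grip": 1}
    - {"dr": [0,0,0],"linear": [-0.063,0.008,-0.136],"grip": 1}
    - {"dr": [0,0,0],"linear": [-0.11,0.014,-0.158],"grip": 1}
    - {"dr": [0,0,0],"linear": [-0.161,0.021,-0.163],"grip": 1}
    - {"dr": [0,0,0],"linear": [-0.211,0.027,-0.149],"grip": 1}
    - {"dr": [0,0,0],"linear": [-0.253,0.033,-0.119],"grip": 1}
    - {"dr": [0,0,0],"linear": [-0.283,0.037,-0.076],"grip": 1}
    - {"dr": [0,0,0],"linear": [-0.296,0.038,-0.026],"grip": 1}
    - {"dr": [0,0,0],"linear": [-0.292,0.038,0.026],"grip": 1}
    - {"dr": [0,0,0],"linear": [-0.27,0.035,0.073],"grip": 1}
    - {"dr": [0,0,0],"linear": [-0.234,0.03,0.11],"grip": 1}

```text
time: 23.45
position: [0.5536, 0.0402, 0.1409]
tool_rot: [-0.467, 0.531, -0.531, 0.467]
wrist_force: [1.3, 5.1, -13.4]
gripper_width: 0.0174
```

```bash
python3 snap.py 17; python3 st.py; python3 -c "
from h import *
crop('pics/scene17.png','pics/c22.png',230,150,160,110,5)"
```

```text
t 23.55 p [0.5566 0.0395 0.1418] F [3.233  0.5098 2.0793] w 0.01729715683788022 q [-0.0664  0.4996  1.5826  0.      1.0526  0.0618]
y [ 0.0067 -0.0004 -1.    ] z [ 0.9918 -0.1278  0.0067] yaw z deg -7.34546623802292
```

View pics/c22.png

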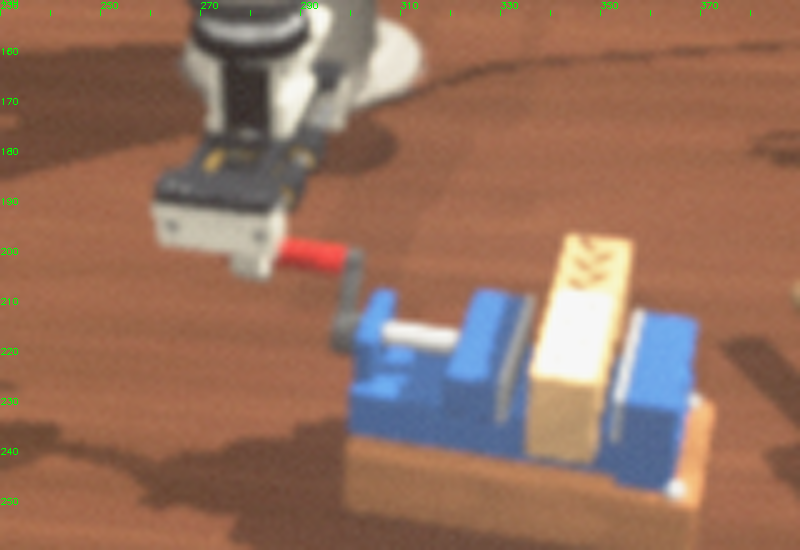

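play_rows:
  motion:
    - {"dr": [0,0,0],"linear": [0.047,-0.006,0.022],"grip": 1}
    - {"dr": [0,0,0],"linear": [0.098,-0.013,0.027],"grip": 1}
    - {"dr": [0,0,0],"linear": [0.148,-0.019,0.013],"grip": 1}
    - {"dr": [0,0,0],"linear": [0.191,-0.025,-0.017],"grip": 1}
    - {"dr": [0,0,0],"linear": [0.22,-0.029,-0.059],"grip": 1}
    - {"dr": [0,0,0],"linear": [0.234,-0.03,-0.11],"grip": 1}
    - {"dr": [0,0,0],"linear": [0.229,-0.03,-0.162],"grip": 1}
    - {"dr": [0,0,0],"linear": [0.207,-0.027,-0.209],"grip": 1}
    - {"dr": [0,0,0],"linear": [0.171,-0.022,-0.246],"grip": 1}
    - {"dr": [0,0,0],"linear": [0.124,-0.016,-0.268],"grip": 1}
    - {"dr": [0,0,0],"linear": [0.072,-0.009,-0.272],"grip": 1}
    - {"dr": [0,0,0],"linear": [0.022,-0.003,-0.259],"grip": 1}

```text
time: 24.55
position: [0.5618, 0.0388, 0.0618]
tool_rot: [0.466, -0.53, 0.532, -0.468]
wrist_force: [6.3, 4.2, -1.6]
gripper_width: 0.017
```

```bash
python3 snap.py 18; python3 st.py; python3 -c "
from h import *
crop('pics/scene18.png','pics/c23.png',230,150,160,110,5)"; python3 crank.py 925 20 12; echo; python3 crank.py 1165 20 12
```

```text
t 24.65 p [0.5599 0.0391 0.0627] F [-2.0051  2.5705  0.2246] w 0.017408603491399503 q [-0.0668  0.6114  1.6424 -0.0001  0.8864  0.0609]
y [ 0.0014 -0.0002 -1.    ] z [ 0.9919 -0.1273  0.0014] yaw z deg -7.312420434287286
945 [-0.042, 0.005, 0.03]
965 [-0.072, 0.009, 0.073]
985 [-0.085, 0.011, 0.123]
1005 [-0.081, 0.01, 0.175]
1025 [-0.059, 0.008, 0.222]
1045 [-0.022, 0.003, 0.259]
1065 [0.024, -0.003, 0.281]
1085 [0.076, -0.01, 0.285]
1105 [0.126, -0.016, 0.272]
1125 [0.168, -0.022, 0.242]
1145 [0.198, -0.026, 0.199]
1165 [0.211, -0.027, 0.149]

1185 [-0.005, 0.001, -0.052]
1205 [-0.026, 0.003, -0.099]
1225 [-0.063, 0.008, -0.136]
1245 [-0.11, 0.014, -0.158]
1265 [-0.161, 0.021, -0.163]
1285 [-0.211, 0.027, -0.149]
1305 [-0.253, 0.033, -0.119]
1325 [-0.283, 0.037, -0.076]
1345 [-0.296, 0.038, -0.026]
1365 [-0.292, 0.038, 0.026]
1385 [-0.27, 0.035, 0.073]
1405 [-0.234, 0.03, 0.11]
```

View pics/c23.png

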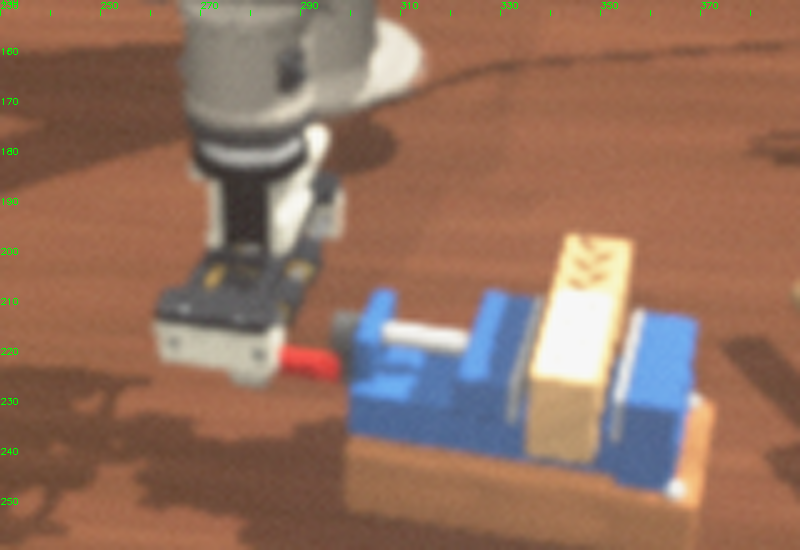

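play_rows:
  motion:
    - {"dr": [0,0,0],"linear": [-0.042,0.005,0.03],"grip": 1}
    - {"dr": [0,0,0],"linear": [-0.072,0.009,0.073],"grip": 1}
    - {"dr": [0,0,0],"linear": [-0.085,0.011,0.123],"grip": 1}
    - {"dr": [0,0,0],"linear": [-0.081,0.01,0.175],"grip": 1}
    - {"dr": [0,0,0],"linear": [-0.059,0.008,0.222],"grip": 1}
    - {"dr": [0,0,0],"linear": [-0.022,0.003,0.259],"grip": 1}
    - {"dr": [0,0,0],"linear": [0.024,-0.003,0.281],"grip": 1}
    - {"dr": [0,0,0],"linear": [0.076,-0.01,0.285],"grip": 1}
    - {"dr": [0,0,0],"linear": [0.126,-0.016,0.272],"grip": 1}
    - {"dr": [0,0,0],"linear": [0.168,-0.022,0.242],"grip": 1}
    - {"dr": [0,0,0],"linear": [0.198,-0.026,0.199],"grip": 1}
    - {"dr": [0,0,0],"linear": [0.211,-0.027,0.149],"grip": 1}

```text
time: 25.65
position: [0.6243, 0.0301, 0.1064]
tool_rot: [-0.468, 0.531, -0.531, 0.466]
wrist_force: [-8.5, 0.1, 5.3]
gripper_width: 0.0168
```

```bash
python3 snap.py 19; python3 st.py; python3 -c "
from h import *
crop('pics/scene19.png','pics/c24.png',230,150,160,110,5)"
```

```text
t 25.75 p [0.6238 0.03   0.1041] F [ 0.0041 -1.8312 -3.0574] w 0.016980562569803178 q [-0.0741  0.6556  1.4095 -0.0011  1.0793  0.0547]
y [-0.0028 -0.0007 -1.    ] z [ 0.9918 -0.1279 -0.0027] yaw z deg -7.349825760181297
```

View pics/c24.png

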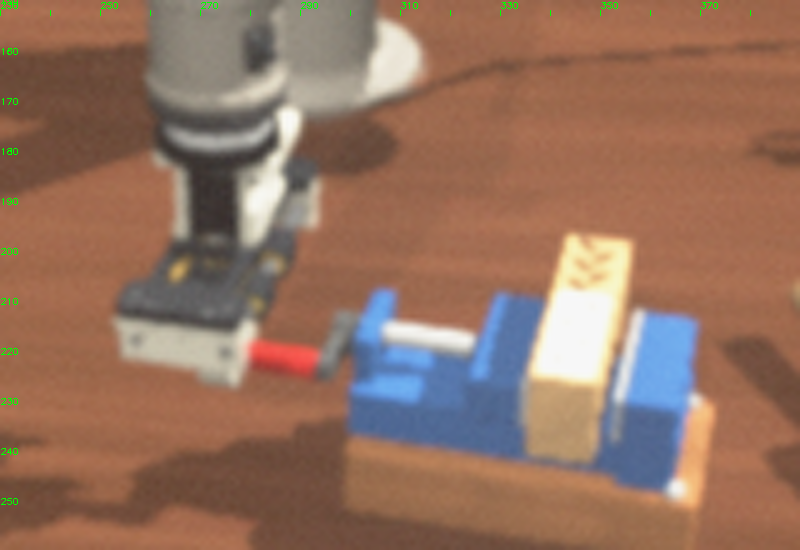

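```bash
python3 crank.py 1165 15 12;echo;  python3 crank.py 1345 15 12; echo;  python3 crank.py 1525 10 10
```

```text
1180 [-0.002, 0.0, -0.039]
1195 [-0.013, 0.002, -0.076]
1210 [-0.034, 0.004, -0.109]
1225 [-0.063, 0.008, -0.136]
1240 [-0.097, 0.013, -0.154]
1255 [-0.135, 0.018, -0.163]
1270 [-0.174, 0.023, -0.161]
1285 [-0.211, 0.027, -0.149]
1300 [-0.244, 0.032, -0.128]
1315 [-0.27, 0.035, -0.099]
1330 [-0.288, 0.037, -0.064]
1345 [-0.296, 0.038, -0.026]

1360 [0.002, -0.0, 0.039]
1375 [0.013, -0.002, 0.076]
1390 [0.034, -0.004, 0.109]
1405 [0.063, -0.008, 0.136]
1420 [0.097, -0.013, 0.154]
1435 [0.135, -0.018, 0.163]
1450 [0.174, -0.023, 0.161]
1465 [0.211, -0.027, 0.149]
1480 [0.244, -0.032, 0.128]
1495 [0.27, -0.035, 0.099]
1510 [0.288, -0.037, 0.064]
1525 [0.296, -0.038, 0.026]

1535 [0.0, -0.0, -0.026]
1545 [-0.005, 0.001, -0.052]
1555 [-0.013, 0.002, -0.076]
1565 [-0.026, 0.003, -0.099]
1575 [-0.043, 0.006, -0.119]
1585 [-0.063, 0.008, -0.136]
1595 [-0.085, 0.011, -0.149]
1605 [-0.11, 0.014, -0.158]
1615 [-0.135, 0.018, -0.163]
1625 [-0.161, 0.021, -0.163]
```

play_rows:
  motion:
    - {"dr": [0,0,0],"linear": [-0.002,0,-0.039],"grip": 1}
    - {"dr": [0,0,0],"linear": [-0.013,0.002,-0.076],"grip": 1}
    - {"dr": [0,0,0],"linear": [-0.034,0.004,-0.109],"grip": 1}
    - {"dr": [0,0,0],"linear": [-0.063,0.008,-0.136],"grip": 1}
    - {"dr": [0,0,0],"linear": [-0.097,0.013,-0.154],"grip": 1}
    - {"dr": [0,0,0],"linear": [-0.135,0.018,-0.163],"grip": 1}
    - {"dr": [0,0,0],"linear": [-0.174,0.023,-0.161],"grip": 1}
    - {"dr": [0,0,0],"linear": [-0.211,0.027,-0.149],"grip": 1}
    - {"dr": [0,0,0],"linear": [-0.244,0.032,-0.128],"grip": 1}
    - {"dr": [0,0,0],"linear": [-0.27,0.035,-0.099],"grip": 1}
    - {"dr": [0,0,0],"linear": [-0.288,0.037,-0.064],"grip": 1}
    - {"dr": [0,0,0],"linear": [-0.296,0.038,-0.026],"grip": 1}

```text
time: 26.75
position: [0.5347, 0.0427, 0.0993]
tool_rot: [-0.467, 0.531, -0.531, 0.467]
wrist_force: [4.2, 4.5, -6.2]
gripper_width: 0.0172
```

```bash
python3 snap.py 20; python3 st.py; python3 -c "
from h import *
crop('pics/scene20.png','pics/c25.png',230,150,160,110,5)"
```

```text
t 26.85 p [0.535  0.0426 0.1005] F [-2.6057  4.3961  1.9844] w 0.017033404187585983 q [-0.0636  0.5221  1.6817  0.0004  0.937   0.0637]
y [ 0.0008  0.0003 -1.    ] z [ 0.9919 -0.1272  0.0008] yaw z deg -7.307816905877736
```

View pics/c25.png

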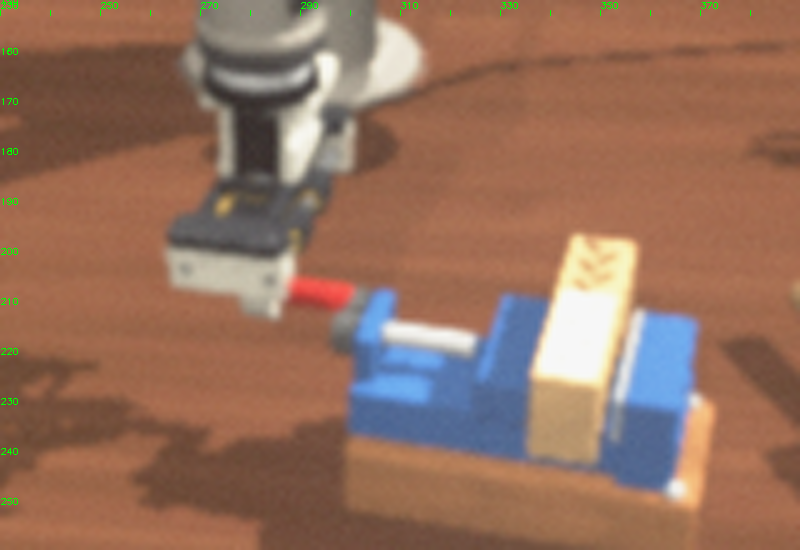

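play_rows:
  motion:
    - {"dr": [0,0,0],"linear": [0.002,0,0.039],"grip": 1}
    - {"dr": [0,0,0],"linear": [0.013,-0.002,0.076],"grip": 1}
    - {"dr": [0,0,0],"linear": [0.034,-0.004,0.109],"grip": 1}
    - {"dr": [0,0,0],"linear": [0.063,-0.008,0.136],"grip": 1}
    - {"dr": [0,0,0],"linear": [0.097,-0.013,0.154],"grip": 1}
    - {"dr": [0,0,0],"linear": [0.135,-0.018,0.163],"grip": 1}
    - {"dr": [0,0,0],"linear": [0.174,-0.023,0.161],"grip": 1}
    - {"dr": [0,0,0],"linear": [0.211,-0.027,0.149],"grip": 1}
    - {"dr": [0,0,0],"linear": [0.244,-0.032,0.128],"grip": 1}
    - {"dr": [0,0,0],"linear": [0.27,-0.035,0.099],"grip": 1}

```text
time: 27.68
position: [0.6166, 0.0311, 0.1282]
tool_rot: [0.467, -0.531, 0.531, -0.467]
wrist_force: [-5.2, -0.3, 2.8]
gripper_width: 0.017
```

```bash
python3 snap.py 21; python3 st.py; python3 -c "
from h import *
crop('pics/scene21.png','pics/c26.png',230,150,160,110,5)"; python3 crank.py 1495 9 12
```

```text
t 27.78 p [0.6173 0.0309 0.1265] F [ 1.8476 -1.4455 -1.2996] w 0.016937483954574912 q [-0.0736  0.6184  1.4111 -0.0008  1.1117  0.0553]
y [ 0.0004 -0.0007 -1.    ] z [ 0.9918 -0.1282  0.0005] yaw z deg -7.363293368524851
1504 [0.012, -0.002, -0.02]
1513 [0.02, -0.003, -0.042]
1522 [0.025, -0.003, -0.065]
1531 [0.027, -0.003, -0.089]
1540 [0.025, -0.003, -0.112]
1549 [0.019, -0.002, -0.135]
1558 [0.009, -0.001, -0.156]
1567 [-0.003, 0.0, -0.176]
1576 [-0.019, 0.002, -0.194]
1585 [-0.037, 0.005, -0.209]
1594 [-0.057, 0.007, -0.221]
1603 [-0.078, 0.01, -0.229]
```

View pics/c26.png

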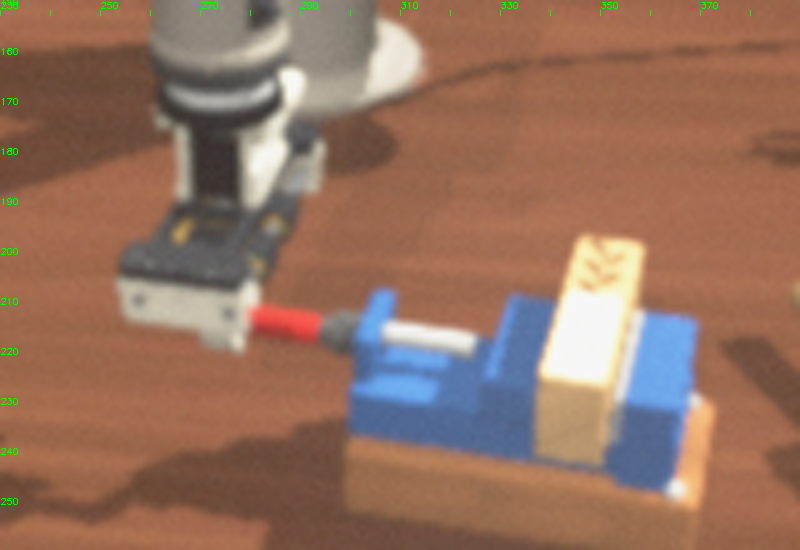

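play_rows:
  motion:
    - {"dr": [0,0,0],"linear": [0.012,-0.002,-0.02],"grip": 1}
    - {"dr": [0,0,0],"linear": [0.02,-0.003,-0.042],"grip": 1}
    - {"dr": [0,0,0],"linear": [0.025,-0.003,-0.065],"grip": 1}
    - {"dr": [0,0,0],"linear": [0.027,-0.003,-0.089],"grip": 1}
    - {"dr": [0,0,0],"linear": [0.025,-0.003,-0.112],"grip": 1}
    - {"dr": [0,0,0],"linear": [0.019,-0.002,-0.135],"grip": 1}
    - {"dr": [0,0,0],"linear": [0.019,-0.002,-0.135],"grip": 1}

```text
time: 28.37
position: [0.6206, 0.0306, 0.0855]
tool_rot: [-0.468, 0.532, -0.53, 0.466]
wrist_force: [-4.1, -4.1, -0.4]
gripper_width: 0.0171
```

```bash
python3 snap.py 22; python3 st.py; python3 -c "
from h import *
crop('pics/scene22.png','pics/c27.png',230,150,160,110,5)"; python3 crank.py 1549 5 12
```

```text
t 28.47 p [0.6206 0.0306 0.0858] F [-3.4586 -3.7852 -0.8157] w 0.01723624076346988 q [-0.0736  0.6724  1.4351 -0.0011  1.0376  0.0549]
y [-0.0036 -0.0007 -1.    ] z [ 0.9918 -0.1276 -0.0034] yaw z deg -7.332402379432556
1554 [-0.005, 0.001, -0.012]
1559 [-0.011, 0.001, -0.024]
1564 [-0.017, 0.002, -0.035]
1569 [-0.025, 0.003, -0.046]
1574 [-0.034, 0.004, -0.055]
1579 [-0.043, 0.006, -0.064]
1584 [-0.053, 0.007, -0.073]
1589 [-0.064, 0.008, -0.08]
1594 [-0.075, 0.01, -0.086]
1599 [-0.087, 0.011, -0.091]
1604 [-0.1, 0.013, -0.095]
1609 [-0.112, 0.015, -0.098]
```

View pics/c27.png

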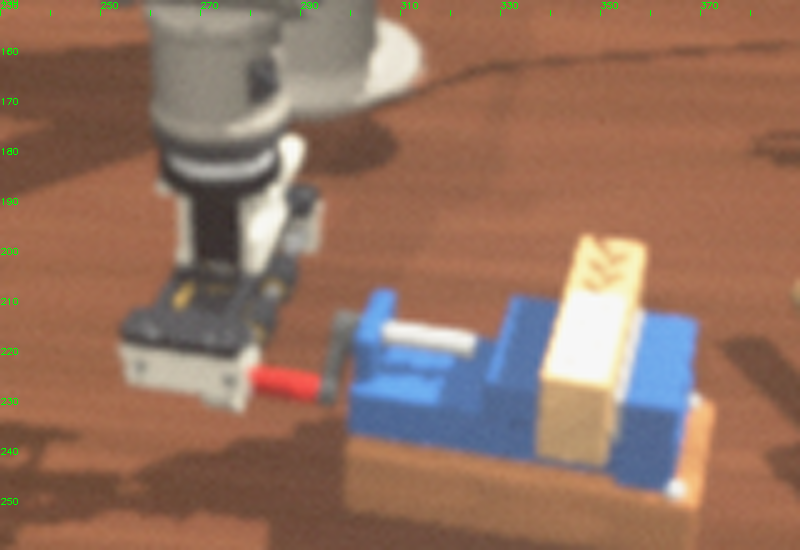

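play_rows:
  motion:
    - {"dr": [0,0,0],"linear": [-0.005,0.001,-0.012],"grip": 1}
    - {"dr": [0,0,0],"linear": [-0.011,0.001,-0.024],"grip": 1}
    - {"dr": [0,0,0],"linear": [-0.017,0.002,-0.035],"grip": 1}
    - {"dr": [0,0,0],"linear": [-0.025,0.003,-0.046],"grip": 1}
    - {"dr": [0,0,0],"linear": [-0.034,0.004,-0.055],"grip": 1}
    - {"dr": [0,0,0],"linear": [-0.043,0.006,-0.064],"grip": 1}
    - {"dr": [0,0,0],"linear": [-0.043,0.006,-0.064],"grip": 1}

```text
time: 29.05
position: [0.6083, 0.0325, 0.0681]
tool_rot: [-0.467, 0.531, -0.531, 0.467]
wrist_force: [-5.7, -3.6, 7.2]
gripper_width: 0.0169
```

play_rows:
  motion:
    - {"dr": [0,0,0],"linear": [-0.01,0.001,-0.009],"grip": 1}
    - {"dr": [0,0,0],"linear": [-0.021,0.002,-0.016],"grip": 1}
    - {"dr": [0,0,0],"linear": [-0.021,0.002,-0.016],"grip": 1}

```text
time: 29.3
position: [0.6031, 0.0332, 0.0641]
tool_rot: [0.467, -0.53, 0.532, -0.467]
wrist_force: [-4.0, -3.0, 9.5]
gripper_width: 0.0172
```

```bash
python3 snap.py 23; python3 st.py; python3 -c "
from h import *
crop('pics/scene23.png','pics/c28.png',230,150,160,110,5)"; python3 crank.py 1589 5 12
```

```text
t 29.4 p [0.6031 0.0332 0.0642] F [-3.8847 -2.8598  8.7854] w 0.01707071148725443 q [-0.0716  0.6709  1.5119 -0.0005  0.9573  0.0566]
y [ 0.0015 -0.0005 -1.    ] z [ 0.9918 -0.1276  0.0016] yaw z deg -7.330190687136977
1594 [-0.011, 0.001, -0.006]
1599 [-0.023, 0.003, -0.011]
1604 [-0.036, 0.005, -0.016]
1609 [-0.048, 0.006, -0.019]
1614 [-0.061, 0.008, -0.021]
1619 [-0.074, 0.01, -0.021]
1624 [-0.087, 0.011, -0.021]
1629 [-0.1, 0.013, -0.02]
1634 [-0.113, 0.015, -0.017]
1639 [-0.125, 0.016, -0.013]
1644 [-0.137, 0.018, -0.008]
1649 [-0.149, 0.019, -0.003]
```

View pics/c28.png

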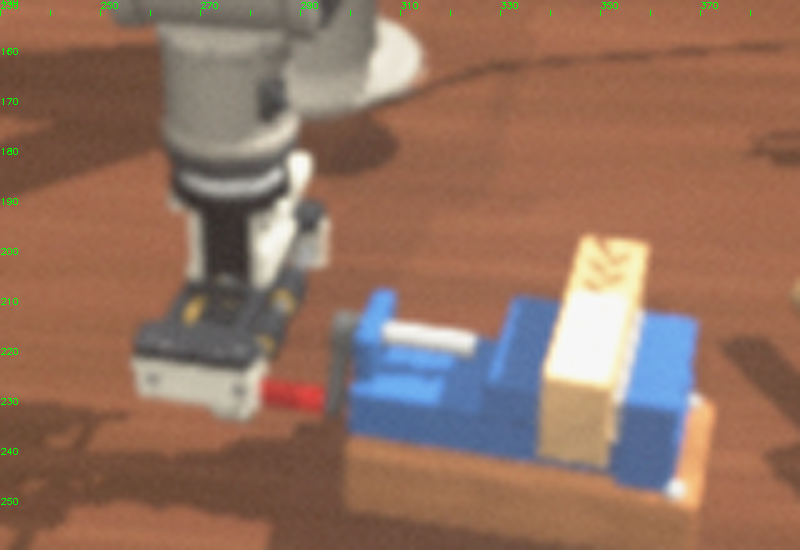

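play_rows:
  motion:
    - {"dr": [0,0,0],"linear": [-0.011,0.001,-0.006],"grip": 1}
    - {"dr": [0,0,0],"linear": [-0.023,0.003,-0.011],"grip": 1}
    - {"dr": [0,0,0],"linear": [-0.036,0.005,-0.014],"grip": 1}
    - {"dr": [0,0,0],"linear": [-0.048,0.006,-0.016],"grip": 1}
    - {"dr": [0,0,0],"linear": [-0.048,0.006,-0.016],"grip": 1}

```text
time: 29.82
position: [0.5934, 0.0344, 0.0605]
tool_rot: [0.464, -0.528, 0.535, -0.47]
wrist_force: [9.7, -4.2, 3.2]
gripper_width: 0.0176
```

```bash
python3 st.py
```

```text
t 29.82 p [0.5934 0.0344 0.0605] F [ 9.6641 -4.1983  3.1873] w 0.017558455857140276 q [-0.0708  0.6566  1.5552 -0.0004  0.9163  0.0582]
y [ 0.0135 -0.0013 -0.9999] z [ 0.9916 -0.1284  0.0135] yaw z deg -7.3759476595400635
```

play_rows:
  motion:
    - {"dr": [0,0,0],"linear": [-0.013,0.002,-0.001],"grip": 1}
    - {"dr": [0,0,0],"linear": [-0.026,0.003,-0.001],"grip": 1}
    - {"dr": [0,0,0],"linear": [-0.039,0.005,0],"grip": 1}
    - {"dr": [0,0,0],"linear": [-0.039,0.005,0],"grip": 1}

```text
time: 30.15
position: [0.5836, 0.0355, 0.0595]
tool_rot: [0.462, -0.527, 0.536, -0.471]
wrist_force: [20.0, -4.9, -10.9]
gripper_width: 0.0169
```

```bash
python3 st.py; python3 crank.py 1624 5 12
```

```text
t 30.15 p [0.5836 0.0355 0.0595] F [ 19.9909  -4.903  -10.9278] w 0.0169326159746045 q [-0.07    0.6425  1.5889 -0.0005  0.8928  0.0596]
y [ 0.0173 -0.0016 -0.9998] z [ 0.9915 -0.1289  0.0173] yaw z deg -7.4094536455351445
1629 [-0.013, 0.002, 0.001]
1634 [-0.026, 0.003, 0.004]
1639 [-0.038, 0.005, 0.008]
1644 [-0.05, 0.007, 0.013]
1649 [-0.062, 0.008, 0.018]
1654 [-0.073, 0.009, 0.025]
1659 [-0.083, 0.011, 0.033]
1664 [-0.093, 0.012, 0.042]
1669 [-0.102, 0.013, 0.051]
1674 [-0.11, 0.014, 0.061]
1679 [-0.117, 0.015, 0.072]
1684 [-0.123, 0.016, 0.084]
```

```bash
python3 snap.py 24; python3 st.py; python3 -c "
from h import *
crop('pics/scene24.png','pics/c29.png',230,150,160,110,5)
crop('pics/top24.png','pics/c30.png',160,150,150,120,5)"
```

```text
t 30.25 p [0.5837 0.0356 0.0594] F [ 19.5502  -4.5644 -10.937 ] w 0.01707432608748429 q [-0.07    0.643   1.5883 -0.0004  0.8937  0.0595]
y [ 0.0166 -0.0015 -0.9999] z [ 0.9915 -0.1289  0.0167] yaw z deg -7.408500906685376
```

View pics/c29.png

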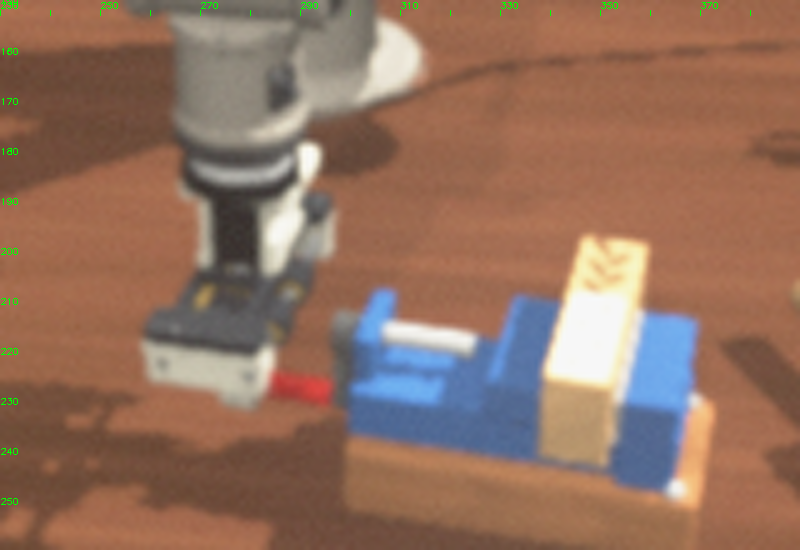

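View pics/c30.png

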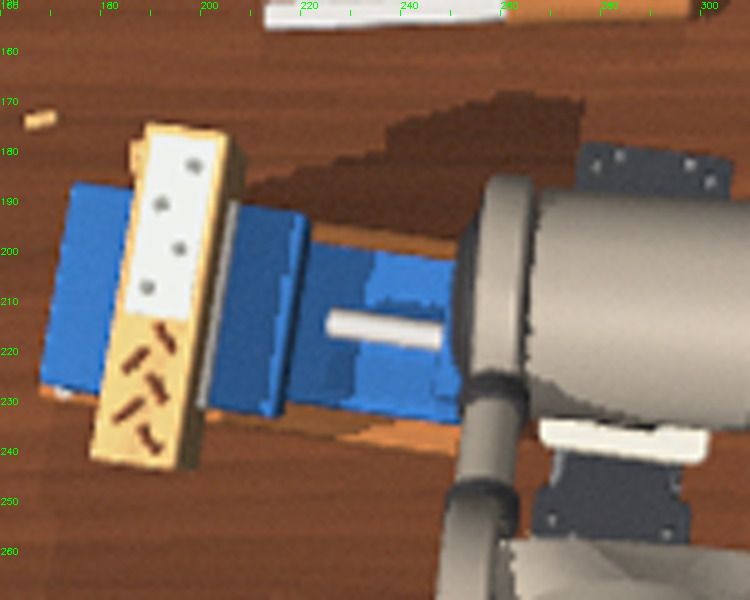

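play_rows:
  motion:
    - {"dr": [0,0,0],"linear": [-0.01,0.001,0.003],"grip": 1}
    - {"dr": [0,0,0],"linear": [-0.016,0.002,0.006],"grip": 1}
    - {"dr": [0,0,0],"linear": [-0.016,0.002,0.006],"grip": 1}

```text
time: 30.5
position: [0.5792, 0.036, 0.0604]
tool_rot: [0.462, -0.527, 0.536, -0.471]
wrist_force: [23.6, -6.2, -19.1]
gripper_width: 0.0173
```

```bash
python3 st.py
```

```text
t 30.5 p [0.5792 0.036  0.0604] F [ 23.6139  -6.2366 -19.1443] w 0.017306235666177318 q [-0.0697  0.6349  1.6014 -0.0007  0.8879  0.0599]
y [ 0.0172 -0.0017 -0.9999] z [ 0.9915 -0.1289  0.0173] yaw z deg -7.40615290131998
```

play_rows:
  motion:
    - {"dr": [0,0,0],"linear": [0.008,-0.001,-0.005],"grip": 1}
    - {"dr": [0,0,0],"linear": [0.016,-0.002,-0.01],"grip": 1}
    - {"dr": [0,0,0],"linear": [0.016,-0.002,-0.01],"grip": 1}

```text
time: 30.75
position: [0.584, 0.0356, 0.0593]
tool_rot: [0.463, -0.527, 0.536, -0.471]
wrist_force: [16.2, -4.4, -0.6]
gripper_width: 0.0166
```

```bash
python3 st.py
```

```text
t 30.75 p [0.584  0.0356 0.0593] F [16.1593 -4.4163 -0.5855] w 0.01661430605252887 q [-0.0699  0.6435  1.5876 -0.0004  0.8934  0.0593]
y [ 0.017  -0.0015 -0.9999] z [ 0.9916 -0.1286  0.0171] yaw z deg -7.386999666596711
```

play_rows:
  motion:
    - {"dr": [0,0,0],"linear": [0,0,0],"grip": 0.6}
    - {"dr": [0,0,0],"linear": [0,0,0],"grip": 0.4}
    - {"dr": [0,0,0],"linear": [0,0,0],"grip": 0.35}
    - {"dr": [0,0,0],"linear": [0,0,0],"grip": 0.35}

```text
time: 31.08
position: [0.5813, 0.036, 0.0587]
tool_rot: [0.464, -0.528, 0.534, -0.47]
wrist_force: [8.1, -3.6, 0.7]
gripper_width: 0.0395
```

```bash
python3 snap.py 25; python3 st.py; python3 -c "
from h import *
crop('pics/scene25.png','pics/c31.png',230,150,160,110,5)"
```

```text
t 31.18 p [0.5803 0.0361 0.0583] F [ 5.6037 -3.1703  1.1082] w 0.04715184271505198 q [-0.0695  0.6431  1.5921 -0.0004  0.8977  0.0592]
y [ 0.0087 -0.0009 -1.    ] z [ 0.9917 -0.1281  0.0088] yaw z deg -7.35868765171241
```

View pics/c31.png

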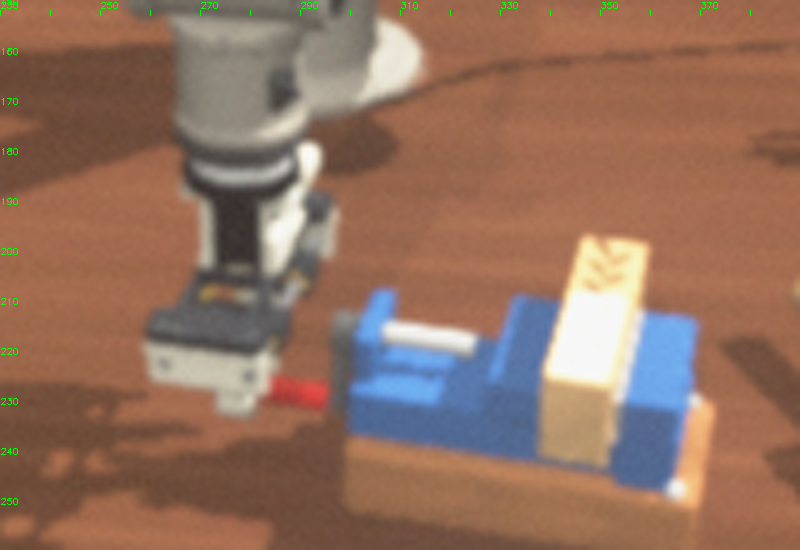

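play_rows:
  motion:
    - {"dr": [0,0,0],"linear": [0,0,0],"grip": 0.2}
    - {"dr": [0,0,0],"linear": [0,0,0],"grip": 0.2}
    - {"dr": [0,0,0],"linear": [0,0,0],"grip": 0.2}

```text
time: 31.43
position: [0.5771, 0.0368, 0.0572]
tool_rot: [0.467, -0.531, 0.531, -0.467]
wrist_force: [-0.2, -0.6, 0.9]
gripper_width: 0.0673
```

```bash
python3 st.py
```

```text
t 31.43 p [0.5771 0.0368 0.0572] F [-0.2082 -0.5698  0.8702] w 0.06726001029637622 q [-0.0689  0.6434  1.5953  0.0003  0.9018  0.0591]
y [ 0.001   0.0002 -1.    ] z [ 0.9918 -0.1278  0.001 ] yaw z deg -7.343622015279538
```

play_rows:
  motion:
    - {"dr": [0,0,0],"linear": [0,0,0.1],"grip": 0.2}
    - {"dr": [0,0,0],"linear": [0,0,0.2],"grip": 0.2}
    - {"dr": [0,0,0],"linear": [0,0,0.3],"grip": 0.2}
    - {"dr": [0,0,0],"linear": [0,-0.1,0.4],"grip": 0.2}
    - {"dr": [0,0,0],"linear": [0,-0.2,0.4],"grip": 0.2}
    - {"dr": [0,0,0],"linear": [0,-0.33,0.4],"grip": 0.2}
    - {"dr": [0,0,0],"linear": [0,-0.46,0.4],"grip": 0.2}
    - {"dr": [0,0,0],"linear": [0,-0.5,0.4],"grip": 0.2}

```text
time: 32.1
position: [0.5762, -0.1174, 0.177]
tool_rot: [0.467, -0.531, 0.532, -0.466]
wrist_force: [-0.1, -0.5, 0.1]
gripper_width: 0.0735
```

```bash
python3 snap.py 26; python3 st.py; python3 -c "
from h import *
crop('pics/scene26.png','pics/c33.png',230,150,160,110,5)
crop('pics/top26.png','pics/c32.png',160,150,160,120,5)"
```

```text
t 32.2 p [ 0.5762 -0.1152  0.1767] F [-0.2477  0.1014 -0.1748] w 0.0730082319387822 q [-0.3279  0.5157  1.4456  0.0003  1.1813 -0.1963]
y [-0.0009  0.0006 -1.    ] z [ 0.9913 -0.1313 -0.001 ] yaw z deg -7.543034515872249
```

View pics/c32.png

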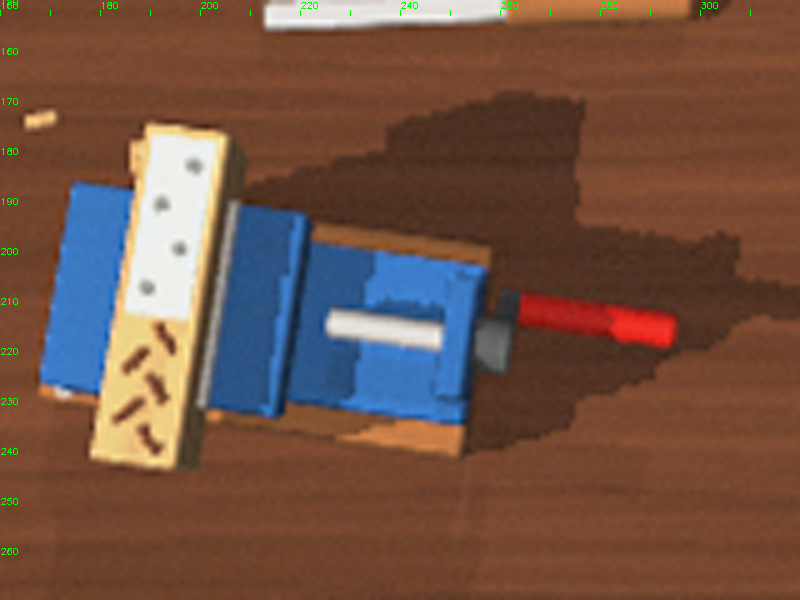

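View pics/c33.png

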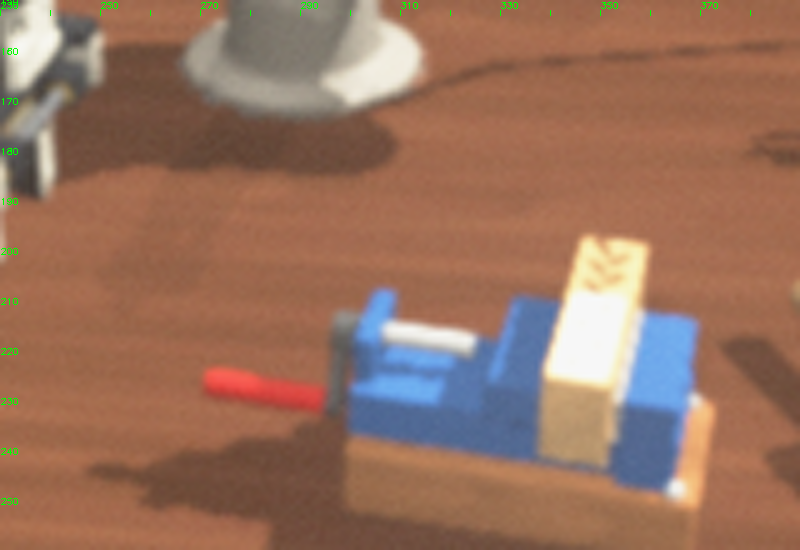

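```bash
python3 - <<'E'
from h import *
np.set_printoptions(precision=4,suppress=True)
a=np.radians(82.6)
X=np.array([np.cos(a),np.sin(a),0]);Y=np.array([-X[1],X[0],0]);O=np.array([.6134,.2724,0])
for q in((294.5,216,271,226),(262.5,211.5,295,231)):
    p,e=tri(*q);print(p,e,(p-O)@X,(p-O)@Y)
for u,v in((294.5,216),(263,211.5)):
    p=pl("top",u,v,.06);print((p-O)@X,(p-O)@Y)
print("blank")
for q in((189,174.5),(205.5,177),(196.5,244),(178,242)):
    p=pl("top",*q,.145);print((p-O)@X,(p-O)@Y)
for q in((207,190),(199,231)):
    p=pl("top",*q,.115);print("mjaw",(p-O)@X,(p-O)@Y)
E
```

```text
[0.5992 0.0114 0.0632] 0.0005008406469141093 -0.26064371426775157 -0.019578912871624665
[0.6116 0.092  0.0586] 0.0008070322608045848 -0.1791674802222032 -0.021483604189177875
-0.26098628215461217 -0.019969363150873692
-0.18010284439998966 -0.021400753700228186
blank
0.0004290980934768101 -0.07814822034441969
-0.03898797373691347 -0.07709226381697251
-0.04098850744281769 0.08131091177444527
0.002116940221317393 0.0820475985677364
mjaw -0.04133744251481023 -0.05091132235549583
mjaw -0.03659785955271303 0.0497750685651513
```

View pics/top26.png

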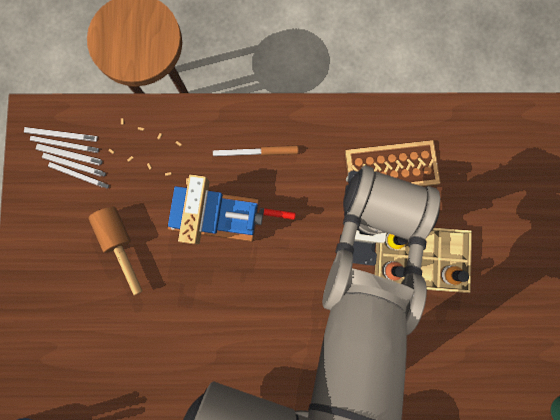

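View pics/scene26.png

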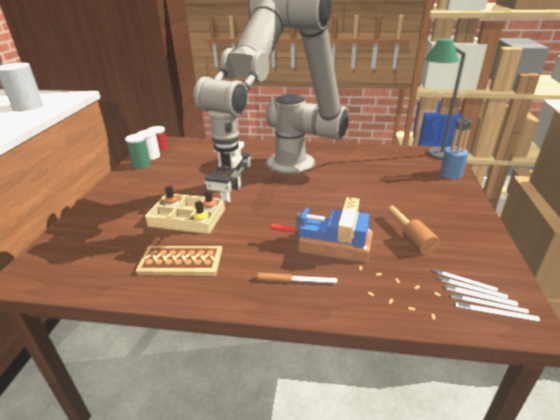

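```bash
python3 -c "
from h import *
print(bot.job_done())"
```

```text
the job is handed in; nothing more can be done
None
```

The bench is ready and handed in after about 32 s of robot time. I did not test the clamp by pushing on the blank, so its tightness is inferred from the handle force and the jaw position.

- **Bottles:** only red, amber and yellow were there. Each stands upright in its own crate cell, and the last pictures still show all three standing.
- **Blank:** I set it pattern side up on the vise bed between the jaws, let go, then turned the crank about 3.9 turns. The last top view puts it flush with both jaw faces, about 2 mm off centre along them, and square within about 1 to 2 degrees of measuring error.
- **Tightness:** force at the handle rose to about 24 N. When I let go, the handle sprang back about 25 to 30 degrees and then stayed put. It rests near 1590 degrees, which is about 44.2 mm of jaw travel, just past the 44 mm at which the jaw should meet the blank.
- **Disagreement:** the side camera and the top camera differed by several millimetres on the vise's position. The crank's centre was also about 2.4 mm from my estimate. I corrected for this while turning, and forces stayed well within the limits.
- **Left alone:** the mallet, chisel and panel were not touched, and the arm ended clear of everything.

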